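Pack the crawler spares in two layers with a separator plate

ROBOT

A 6-joint arm with a two-finger parallel gripper is mounted at the origin on a cart in front of the work surface, level with it; the furniture and walls round the work are solid. World frame = base frame: x ahead of the robot, y to its left, z up, the work surface at z = 0. Lengths are in m, angles in rad, forces in N, time in s.
With the tool pointing down it reaches from about 0.15 to 0.775 m from the base axis. Payload 6.1 kg.
Tool frame: the origin (TCP) lies midway between the tips of the shut fingers; the grasp point (between the pads) lies ctrl.grip_depth behind it (ctrl.grip_depth is the distance from the TCP to the grasp point, in m); z points along the fingers, y is the line along which they close (so a half turn about z gives the same grasp; the last joint's range is limited). The gripper opens to 85 mm and grips with 20 to 120 N. Pads are 22 mm wide; open, the fingers measure 114 mm over their backs; the gripper's body (76 mm by 85 mm) begins 54 mm behind the grasp point. The pads swing forward as they close: fully open they stand 13 mm farther back than shut.
Start: joints at [-1.163, 0.126, -0.04, 1.405, 0, 1.571], TCP at [0.208, -0.482, 0.231] pointing down, gripper open.
Joint ranges: [-2.72, 2.72], [-0.95, 1.95], [-1.27, 1.35], [-1.78, 2.02], [-1.46, 1.47], [-3.14, 3.14]. Speed limits (rad/s): [2.39, 2.39, 3.01, 3.14, 3.14, 3.14].

INTERFACE

Orientations are given as a unit quaternion [w, x, y, z].
In Python, from workcell import ctrl, cams, ticket gives the robot as it stands.
- The arm moves only by the tool arm_command, never from a script. Its arguments are lists of equal length, an entry for each row: "dp": the shift along the tool's x, y, z scaled (see below), a list of three; "rotation": the turn, a rotation vector about the tool's x, y, z scaled (see below), a list of three; "jaw": the gripper's target within -1 to 1 (fully open at 1, half-way at 0, shut at -1). A call has 1 to 5 rows; each row is the pose to reach, as a shift and turn from the pose commanded when the call began, along the tool's axes at that moment, turning the shorter way round; what a row does not reach only later rows make up. The controller multiplies each number of a shift by 0.15 m and each number of a turn by 360 degrees. A row lasts 1/8 s, in which the tool goes at most 62.5 mm and 10.7 degrees, less where a joint would pass 70% of its speed; a pose out of reach is approached as far as the arm can. A call with a number of a shift or a turn outside -1 to 1 is refused whole. A call with a gripper value outside its range is refused whole. The fingers move at their own pace and stop on an object; the grip force is fixed at half the most. Time passes only in rows, so rows that repeat a pose let the fingers close. It gives the time, the measured TCP pose, the force, the opening and the grip force at its end, in the units of the state.
- ctrl.sense(): the state, without advancing time (a new reading comes with each control period).
- cams.camera(name): name is "scene" or "top"; returns a dict with "image" (400x640x3 uint8, red, green, blue), "fovy" (degrees; the focal length in pixels is half the picture's height over the tangent of half this angle, whatever the lens; pixels are square), "cx", "cy" (the principal point, pixels), "origin" and "orientation" of the camera in the world. Camera axes: x right, y up, looking along -z (the intrinsics and any distortion apply to the point x, -y, -z); pixel columns grow to the right and rows downward; lengths in m; the calibration is good to about 2 mm. A picture is of the moment at which its call begins. There is no depth.
- ticket.hand_in(): hands the job in; it is judged then, once.
The state is a dict: "time_s": time; "joint_positions": joint angles; "dq": joint speeds; "effort": joint torques, N m; "tcp_pos": TCP position; "eef_rot": TCP orientation; "contact_force": force on the tool from outside, world axes, zero at the start; "wrist_torque": the same for the moment, N m; "gripper_width": finger opening in m; "grasp_force": force on a finger pad.
Only numpy, scipy, OpenCV 4.12 (cv2) and the standard library are available. Lean on these libraries where they do the work, as an engineer would, in place of code of your own. Each camera call takes 0.05 s, during which the arm holds its last target. There are 200 camera calls.

TASK

Pack the crawler's spares kit: lift the top tray off the pile of two and set it down in the middle of the black mat, leaving the lower tray where it is. Lay one drive motor lengthwise in each of the tray's two bays, then lay the steel separator plate level and square on top of both motors, centred over the tray with its grip upward. Finally lay every loose spare wheel that is there (two to four of them) flat on the plate, side by side inside its lip and none on top of another.

Things in the scene. Friction and masses are not known exactly. Their poses are not given: they have to be found in the camera images.
- pack_mat: flat black rubber mat fixed to the bench, 170 mm (own x) x 160 mm (own y), 3 mm thick. Origin at the centre of its underside, on the bench.
- tray: upper of two equal grey plastic trays, one on the other. 136 (own x) x 130 (own y) x 16 mm high; floor 3, walls 5 mm thick; a rib 10 mm thick along own x, as high as the walls, parts it into two bays of 126 x 55 mm, centred at y = +-32.5 mm. Grip the rib from above (13 mm above the tray floor). Origin: centre of underside. 0.2 kg.
- tray_low: the lower of the two grey trays, standing on the bench under the other and of the same size; it stays there. Origin at the centre of its underside.
- motor_1: spare drive motor on its side: pale body 27 mm wide (own x), 26 mm high, flat top, shaft at one end, wires with a plug at the other; 113 mm long in all (own y). Origin under the middle of that length: body from y = -45 to +17 mm, 8 mm shaft to -57, thin wires (no solid) to +56. 0.11 kg. Grip across its width at about y = -14 mm.
- motor_2: spare drive motor on its side: pale body 27 mm wide (own x), 26 mm high, flat top, shaft at one end, wires with a plug at the other; 113 mm long in all (own y). Origin under the middle of that length: body from y = -45 to +17 mm, 8 mm shaft to -57, thin wires (no solid) to +56. 0.11 kg. Grip across its width at about y = -14 mm.
- plate: dark steel separator plate, 126 x 126 mm, 4 mm thick, with a lip 3 mm wide rising 3 mm above its upper face all round, and a black grip bar in the middle, 24 mm long (own x), 12 mm wide (own y), top 26 mm above the underside. Origin: centre of underside, z up. 0.38 kg. On the two motors its underside is 29 mm above the underside of the tray.
- wheel_1: a spare crawler wheel lying flat: black tyre with a pale hub, disc 38 mm in diameter, 12 mm high at the tyre (13 mm at the hub). Origin at the centre of its underside, z up. May be absent.
- wheel_2: a spare crawler wheel lying flat: black tyre with a pale hub, disc 38 mm in diameter, 12 mm high at the tyre (13 mm at the hub). Origin at the centre of its underside, z up. May be absent.
- wheel_3: a spare crawler wheel lying flat: black tyre with a pale hub, disc 38 mm in diameter, 12 mm high at the tyre (13 mm at the hub). Origin at the centre of its underside, z up. May be absent.
- wheel_4: a spare crawler wheel lying flat: black tyre with a pale hub, disc 38 mm in diameter, 12 mm high at the tyre (13 mm at the hub). Origin at the centre of its underside, z up. May be absent.
Things that resemble listed ones, but are neither listed nor needed, are in the scene too. Leave any blue or purple look-alike of the motor_1 alone. What is shaped like the wheel_3 but yellow is not meant.

How it is judged:
By the outcome, as a careful person would: the job done as asked, in the order asked, and still so for the second after the job is handed in, with the robot touching nothing.
Of wheel_1, wheel_2, wheel_3, wheel_4 only 2 to 4 are there at a start; the rules pass over those that are not, and their reading is None.
At some moment in a run one of wheel_1, wheel_2, wheel_3, wheel_4 may be knocked a few centimetres aside while the robot is not near it.
Once in a run the grip may slacken for a moment while it holds something.
It also fails if it takes over 210 s, if anything falls off the work surface, if the arm or the gripper's body presses on something with over 40 N, if the wrist force passes 120 N, or if a joint passes its speed limit or range.

## Working session

There is one attempt and no reset: what is moved stays moved. The work goes in short steps, Python scripts to look and compute and a tool call to move; the robot and the scene stay as the last step left them, time stands still between calls to the robot, and variables do not carry over. Pictures are saved under pics/ and viewed, at most 14 in all, crops included, and the job is handed in when it is done.

Besides the shell and the picture viewer there is one more tool, called after "Emit:" as a command line: name --argument value ..., lists and objects as JSON in quotes. arm_command: Moves the arm, as the interface text tells. Its arguments: {"type":"object","properties":{"dp":{"type":"array","items":{"type":"array","items":{"type":"number"}}},"rotation":{"type":"array","items":{"type":"array","items":{"type":"number"}}},"jaw":{"type":"array","items":{"type":"number"}}},"required":["dp","rotation","jaw"]}

```bash
ls; mkdir -p pics; python3 - <<'E'
from workcell import ctrl,cams,ticket
import cv2
s=ctrl.sense();print(s, ctrl.grip_depth)
for n in("scene","top"):
    c=cams.camera(n);print(n,{k:v for k,v in c.items() if k!='image'})
    cv2.imwrite(f"pics/{n}0.png",c['image'][:,:,::-1])
E
```

```text
pics
{'time_s': 0.0, 'joint_positions': array([-1.16300280e+00,  1.26392020e-01, -4.06308517e-02,  1.40535639e+00,
       -6.05842079e-06,  1.57079749e+00]), 'dq': array([-0.00071301,  0.00089257,  0.00020598,  0.00067022, -0.00062928,
       -0.00061094]), 'effort': array([-7.22059267e-04, -4.35915327e+01,  3.52922988e+01,  1.71673286e-02,
       -1.92808022e-05,  1.53392256e-05]), 'tcp_pos': array([ 0.20804758, -0.48158451,  0.23051168]), 'eef_rot': array([-7.74460765e-04,  9.79284782e-01,  2.02486268e-01, -1.63229128e-04]), 'contact_force': array([-0.11826351,  0.83790641, -0.51120776]), 'wrist_torque': array([-0.00937238,  0.0276439 ,  0.03579605]), 'grasp_force': 0.0, 'gripper_width': 0.08542209419313612} 0.0187
scene {'fovy': 48.315053190313165, 'cx': 323.65950233199675, 'cy': 195.23885647866038, 'origin': array([-0.08056479,  0.77116219,  1.0048339 ]), 'orientation': array([-0.30849927, -0.13875721,  0.37160759,  0.86457066])}
top {'fovy': 44.87294431984206, 'cx': 329.51298327659504, 'cy': 194.9981058888552, 'origin': array([ 0.28422082, -0.00530858,  1.3306152 ]), 'orientation': array([ 0.72190663,  0.07220331, -0.07022525, -0.684621  ])}
```

View pics/top0.png

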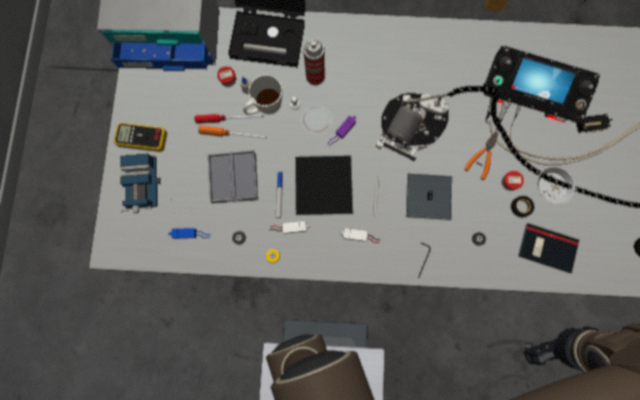

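View pics/scene0.png

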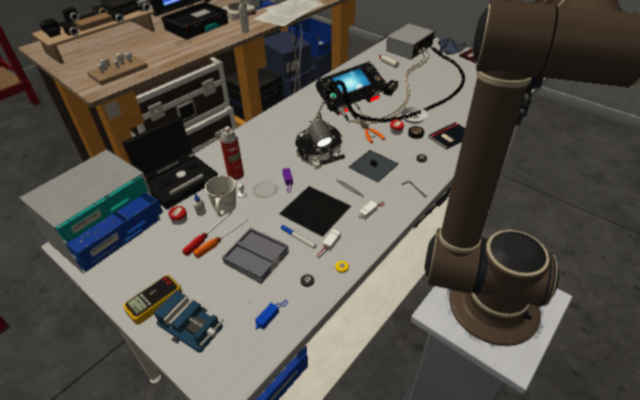

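```bash
cat > h.py <<'E'
from workcell import ctrl,cams,ticket
import numpy as np, cv2
from scipy.spatial.transform import Rotation as R
def rot(q): return R.from_quat(np.roll(q,-1)).as_matrix()
class Cam:
    def __init__(s,n):
        c=cams.camera(n); s.im=c['image'][:,:,::-1].copy(); s.f=200/np.tan(np.radians(c['fovy']/2))
        s.c=np.array([c['cx'],c['cy']]); s.o=np.array(c['origin']); s.R=rot(c['orientation'])
    def px(s,p):
        v=(np.atleast_2d(p)-s.o)@s.R
        return s.c+s.f*np.c_[v[:,0],-v[:,1]]/-v[:,2:]
    def w(s,uv,z):
        uv=np.atleast_2d(uv); d=np.c_[(uv-s.c)/s.f*[1,-1],-np.ones(len(uv))]@s.R.T
        return (s.o+d*((z-s.o[2])/d[:,2:]))[:,:2]
    def rect(s,z,x0,x1,y0,y1,k):   # k px per m; image up = +x, left = +y
        q=np.array([[x1,y1],[x1,y0],[x0,y0],[x0,y1]]); W,H=int((y1-y0)*k),int((x1-x0)*k)
        M=cv2.getPerspectiveTransform(s.px(np.c_[q,[z]*4]).astype(np.float32),np.float32([[0,0],[W,0],[W,H],[0,H]]))
        return cv2.warpPerspective(s.im,M,(W,H),flags=cv2.INTER_CUBIC)
E
python3 - <<'E'
from h import *
t=Cam("top");s=Cam("scene")
for n,u in dict(tray=(233,177),mat=(324,185),plate=(429,196),m1=(292,228),m2=(358,236),w1=(239,238),w2=(479,239),wx=(522,206)).items(): print(n,t.w(u,0.01).round(3))
a=t.rect(0.0,.15,.5,-.5,.3,1000);b=s.rect(0.0,.15,.5,-.5,.3,1000)
cv2.imwrite("pics/r0.png",np.vstack([a,b])[:, :][0:700])
im=np.vstack([a,b]); cv2.imwrite("pics/r0.png",cv2.resize(im,(686,600)))
cv2.imwrite("pics/ra.png",a);cv2.imwrite("pics/rb.png",b)
E
```

```text
tray [[0.591 0.278]]
mat [[0.582 0.022]]
plate [[ 0.566 -0.271]]
m1 [[0.456 0.104]]
m2 [[ 0.444 -0.078]]
w1 [[0.421 0.246]]
w2 [[ 0.453 -0.409]]
wx [[ 0.551 -0.529]]
```

View pics/ra.png

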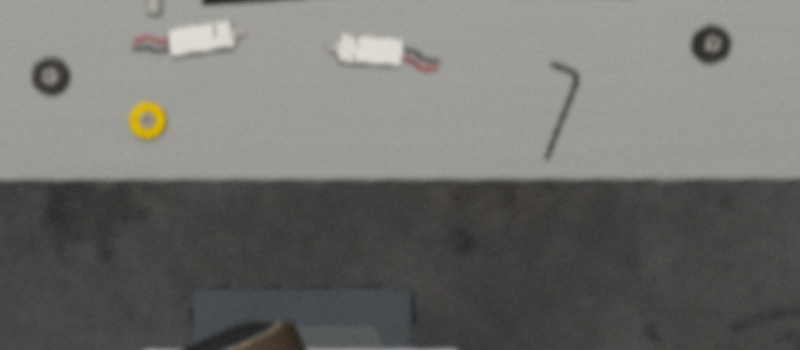

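View pics/rb.png

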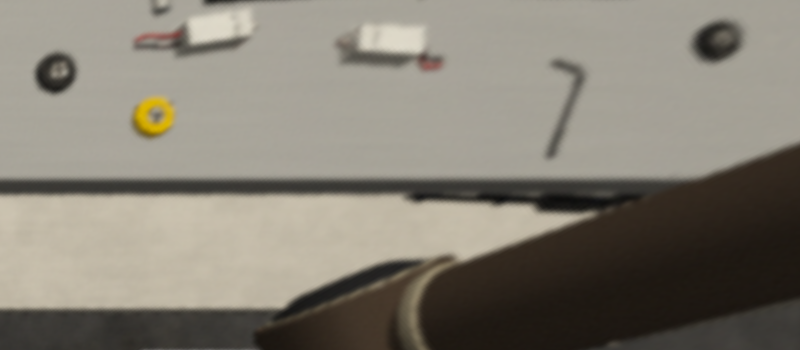

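```bash
python3 - <<'E'
from h import *
t=Cam("top")
cv2.imwrite("pics/L.png",t.rect(0.02,.40,.68,-.12,.36,1600))
cv2.imwrite("pics/Rr.png",t.rect(0.006,.40,.68,-.6,-.12,1600))
E
```

```text
(no output)
```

View pics/L.png

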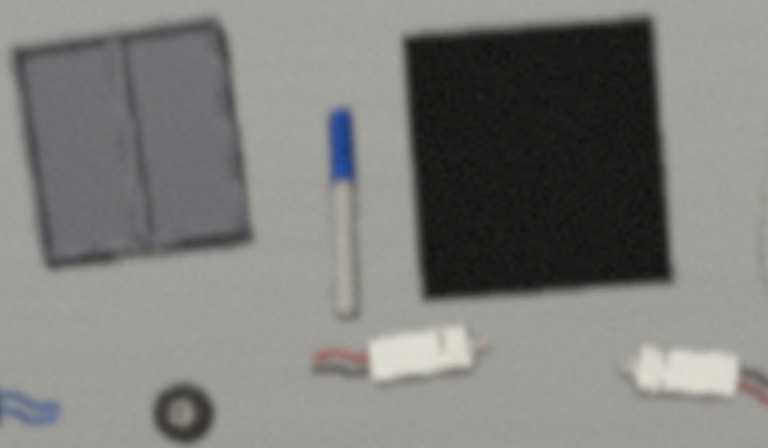

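View pics/Rr.png

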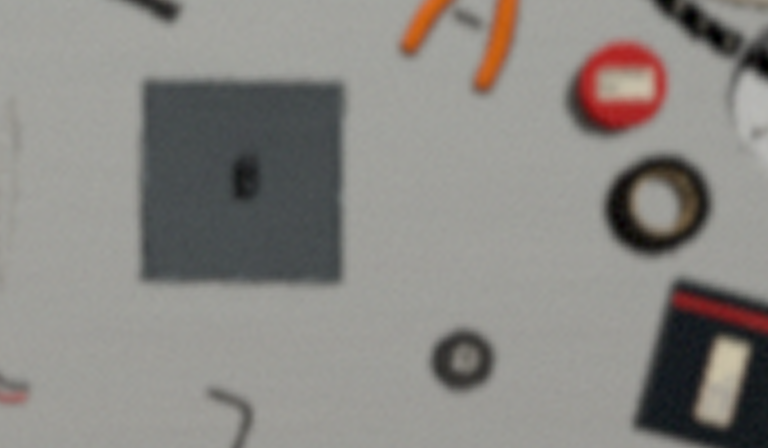

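L.png shows the two-tray pile (centre about 130,142), the mat (538,158), motors at (420,352) with its shaft to the right and (690,370) with its shaft to the left, and a wheel at (183,412).
Rr.png shows the plate (242,182), its grip long along world x, and a wheel at (462,360).

Candidates for a wheel: (183,412) in L and (462,360) in Rr are 38 mm black discs with pale hubs, so they fit. The yellow ring is excluded. The ring at (660,205) in Rr is about 65 mm with a tan core, a tape roll. So there are two wheels.

Candidates for a motor: only the two pale ones fit; the blue and purple ones are excluded.

```bash
cat >> h.py <<'E'
def seg(c,z,xr,yr,fn,k=2000,disp=True):
    im=c.rect(z,xr[0],xr[1],yr[0],yr[1],k); m=fn(im.astype(int)).astype(np.uint8)
    m=cv2.morphologyEx(m,cv2.MORPH_OPEN,np.ones((9,9))); m=cv2.morphologyEx(m,cv2.MORPH_CLOSE,np.ones((9,9)))
    cs=cv2.findContours(m,cv2.RETR_EXTERNAL,cv2.CHAIN_APPROX_NONE)[0]
    if not cs: return None
    q=max(cs,key=cv2.contourArea); (u,v),(a,b),th=cv2.minAreaRect(q)
    bx=cv2.boxPoints(((u,v),(a,b),th)); e=max([bx[1]-bx[0],bx[2]-bx[1]],key=np.linalg.norm)
    yaw=np.degrees(np.arctan2(-e[0],-e[1]))   # yaw of long side in world, mod 180
    return np.round([xr[1]-v/k,yr[1]-u/k],4),np.round(sorted([a/k,b/k]),4),round(yaw%180,1)
dark=lambda t:(lambda im:im.mean(2)<t)
white=lambda im:im.min(2)>185
E
python3 - <<'E'
from h import *
for n in("top","scene"):
    c=Cam(n); print(n, c.rect(0,.39,.40,0.1,.11,1000).mean((0,1)))
    print('mat',seg(c,.003,(.47,.70),(-.09,.115),dark(60)))
    print('tray',seg(c,.032,(.48,.68),(.19,.36),dark(130)))
    print('plate',seg(c,.006,(.47,.67),(-.36,-.19),dark(120)))
    for i,yr in(1,(.05,.15)),(2,(-.12,-.03)): print('m',i,seg(c,.026,(.40,.50),yr,white))
    for i,yr in(1,(.2,.3)),(2,(-.46,-.36)): print('w',i,seg(c,.012,(.38,.50),yr,dark(110)))
E
```

```text
top [151.47777778 155.47777778 155.7       ]
mat (array([0.5849, 0.0245]), array([0.1546, 0.1636]), np.float32(4.2))
tray (array([0.5862, 0.2741]), array([0.136 , 0.1448]), np.float32(8.7))
plate (array([ 0.5665, -0.271 ]), array([0.127, 0.127]), np.float32(89.3))
m 1 (array([0.4597, 0.0982]), array([0.0243, 0.0595]), np.float32(98.5))
m 2 (array([ 0.4481, -0.0683]), array([0.0236, 0.0609]), np.float32(85.7))
w 1 (array([0.4222, 0.247 ]), array([0.0365, 0.037 ]), np.float32(90.0))
w 2 (array([ 0.4541, -0.4071]), array([0.0367, 0.0396]), np.float32(116.6))
scene [153.9        164.62222222 168.35555556]
mat (array([0.5852, 0.025 ]), array([0.1563, 0.1659]), np.float32(4.5))
tray (array([0.581 , 0.2858]), array([0.1495, 0.1546]), np.float32(8.5))
plate (array([ 0.5663, -0.2692]), array([0.1316, 0.1342]), np.float32(89.2))
m 1 (array([0.4604, 0.0979]), array([0.0223, 0.0569]), np.float32(99.0))
m 2 (array([ 0.4481, -0.0771]), array([0.0219, 0.0427]), np.float32(85.9))
w 1 (array([0.421 , 0.2512]), array([0.0395, 0.04  ]), np.float32(0.0))
w 2 (array([ 0.4524, -0.4027]), array([0.038 , 0.0499]), np.float32(116.6))
```

```bash
cat >> h.py <<'E'
from scipy.optimize import minimize
def box(a,b,z0,z1): return np.array([[x,y,z] for x in(-a/2,a/2) for y in(-b/2,b/2) for z in(z0,z1)])
def disc(r,z0,z1): return np.array([[r*np.cos(t),r*np.sin(t),z] for t in np.linspace(0,6.28,40) for z in(z0,z1)])
def fit(cs,pts,fn,g,pad=10,S=6):
    """pose x,y,yaw(deg) whose silhouette best matches the masks of the cameras cs"""
    ms=[]
    for c in cs:
        p=c.px(np.c_[pts[:,:2]@rot2(g[2]).T+g[:2],pts[:,2]]); lo=(p.min(0)-pad).astype(int);hi=(p.max(0)+pad).astype(int)
        im=cv2.resize(c.im[lo[1]:hi[1],lo[0]:hi[0]],None,fx=S,fy=S,interpolation=cv2.INTER_CUBIC)
        m=fn(im.astype(int)).astype(np.uint8)
        n,l,st,_=cv2.connectedComponentsWithStats(cv2.morphologyEx(m,cv2.MORPH_OPEN,np.ones((S,S))))
        ms.append((c,lo,l==1+st[1:,4].argmax()))
    def cost(d):
        v=np.array(g)+np.array(d)*[.001,.001,1]; r=0
        P=np.c_[pts[:,:2]@rot2(v[2]).T+v[:2],pts[:,2]]
        for c,lo,m in ms:
            h=cv2.convexHull(((c.px(P)-lo+.5)*S-.5).astype(np.float32)); q=np.zeros(m.shape,np.uint8)
            cv2.fillConvexPoly(q,np.round(h*16).astype(int),1,shift=4)
            r+=1-(q.astype(bool)&m).sum()/(q.astype(bool)|m).sum()
        return r/len(ms)
    s=minimize(cost,[0,0,0],method='Nelder-Mead',options=dict(initial_simplex=[[0,0,0],[4,0,0],[0,4,0],[0,0,3]],xatol=.05,fatol=1e-4))
    return np.round(np.array(g)+s.x*[.001,.001,1],4),round(s.fun,3)
def rot2(d): d=np.radians(d); return np.array([[np.cos(d),-np.sin(d)],[np.sin(d),np.cos(d)]])
E
cat > meas.py <<'E'
from h import *
t=Cam("top");s=Cam("scene")
M=box(.062,.027,0,.026)
for cs in([t],[s],[t,s]):
    print('mat',*fit(cs,box(.17,.16,0,.003),dark(60),[.585,.0245,4.3]))
    print('tray',*fit(cs,box(.136,.130,0,.032),dark(132),[.583,.278,8.7]))
    print('plate',*fit(cs,box(.126,.126,0,.007),dark(118),[.5665,-.27,0]))
    print('w1',*fit(cs,disc(.019,0,.012),dark(118),[.422,.248,0]))
    print('w2',*fit(cs,disc(.019,0,.012),dark(118),[.454,-.406,0]))
    print('m1',*fit(cs,M,lambda i:i.min(2)>180,[.4597,.098,98.6]))
    print('m2',*fit(cs,M,lambda i:i.min(2)>180,[.448,-.0683,85.8]))
E
python3 meas.py
```

```text
mat [0.5872 0.0262 3.8602] 0.083
tray [0.5893 0.2764 8.049 ] 0.014
plate [ 0.5662 -0.2719 -0.684 ] 0.023
w1 [0.4229 0.2475 1.6679] 0.148
w2 [ 0.4543 -0.409   3.9328] 0.08
m1 [4.61800e-01 9.81000e-02 9.92138e+01] 0.281
m2 [ 4.50300e-01 -6.91000e-02  8.69962e+01] 0.263
mat [0.5872 0.0226 5.58  ] 0.081
tray [0.5903 0.2782 7.8592] 0.012
plate [ 0.5667 -0.2712 -0.7621] 0.015
w1 [0.4229 0.2486 0.642 ] 0.145
w2 [ 0.4544 -0.4091  4.676 ] 0.075
m1 [4.703000e-01 8.500000e-02 1.127266e+02] 0.548
m2 [ 4.5320e-01 -8.1400e-02  1.0604e+02] 0.574
mat [0.5869 0.0225 3.6838] 0.083
tray [0.5897 0.2772 8.0738] 0.02
plate [ 0.5667 -0.2717 -0.6007] 0.019
w1 [0.4231 0.2479 1.3924] 0.15
w2 [ 0.4544 -0.4091  4.3782] 0.078
m1 [4.613000e-01 9.780000e-02 1.074698e+02] 0.424
m2 [ 4.48900e-01 -6.93000e-02  9.22325e+01] 0.435
```

Emit:
arm_command --dp '[[0, 0, 0]]' --rotation '[[0, 0, 0.02]]' --jaw '[1]'

```text
time_s: 0.57
tcp_pos: [0.2082, -0.4819, 0.2313]
eef_rot: [0.0, 0.99, 0.139, 0.0]
contact_force: [-0.2, 0.1, -0.1]
gripper_width: 0.0856
grasp_force: 0.0
```

```bash
python3 -c "
from h import *
s=ctrl.sense();print(s['joint_positions'],s['eef_rot'],s['time_s'])"
```

```text
[-1.16300713e+00  1.25760160e-01 -3.96033533e-02  1.40538296e+00
  1.92725191e-05  1.69960800e+00] [2.14802878e-05 9.90287206e-01 1.39036863e-01 1.58993692e-05] 0.575
```

```bash
cat >> h.py <<'E'
def plan(x,y,z,phi):
    """calls (dp, rotation) from here to the TCP pose, tool down with tool x at yaw phi"""
    s=ctrl.sense(); p=s['tcp_pos'].copy(); Q=rot(s['eef_rot'])
    f0=np.degrees(np.arctan2(Q[1,0],Q[0,0])); tgt=np.array([x,y,z]); first=True
    tot=(phi-f0+180)%360-180
    if abs(abs(tot)-180)<35: print("turn ambiguous",tot)
    n=max(1,int(np.ceil(max(abs(tot)/53,np.linalg.norm((tgt-p)[:2])/.15,abs(z-p[2])/.15))))
    for i in range(n):
        f=f0+tot*i/n; Rt=np.array([[np.cos(np.radians(f)),np.sin(np.radians(f)),0],[np.sin(np.radians(f)),-np.cos(np.radians(f)),0],[0,0,-1]])
        if i==0: Rt=Q
        Rn=np.array([[np.cos(a:=np.radians(f0+tot*(i+1)/n)),np.sin(a),0],[np.sin(a),-np.cos(a),0],[0,0,-1]])
        rv=R.from_matrix(Rt.T@Rn).as_rotvec()/(2*np.pi)
        print('dp',(Rt.T@((tgt-p)/n)/.15).round(3).tolist(),'rot',rv.round(4).tolist(),'q6->',round(np.degrees(np.arctan2(*(p+(tgt-p)*(i+1)/n)[1::-1]))+180-(f0+tot*(i+1)/n)))
E
python3 - <<'E'
from h import *
t=Cam("top");s=Cam("scene")
for cs in([t],[s]): print(fit(cs,box(.17,.16,0,.003),dark(85),[.585,.0245,4.3]))
s=ctrl.sense()
plan(.40,0,.25,106)
E
```

```text
(array([0.5865, 0.0235, 4.6766]), np.float64(0.046))
(array([0.5856, 0.0228, 3.8052]), np.float64(0.046))
dp [0.53, -0.683, -0.031] rot [0.0, -0.0, -0.0624] q6-> 87
dp [0.751, -0.428, -0.031] rot [0.0, 0.0, -0.0624] q6-> 81
dp [0.858, -0.109, -0.031] rot [0.0, 0.0, -0.0624] q6-> 78
dp [0.834, 0.227, -0.031] rot [0.0, 0.0, -0.0624] q6-> 74
```

Emit:
arm_command --dp '[[0.53, -0.683, -0.03], [0.53, -0.683, -0.03], [0.53, -0.683, -0.03], [0.53, -0.683, -0.03]]' --rotation '[[0, 0, -0.0624], [0, 0, -0.0624], [0, 0, -0.0624], [0, 0, -0.0624]]' --jaw '[0, 0, 0, 0]'

```text
time_s: 1.18
tcp_pos: [0.2563, -0.3614, 0.2361]
eef_rot: [0.001, 0.943, 0.332, 0.0]
contact_force: [0.3, 0.1, -0.5]
gripper_width: 0.0426
grasp_force: 0.0
```

Emit:
arm_command --dp '[[0.751, -0.428, -0.03], [0.751, -0.428, -0.03], [0.751, -0.428, -0.03], [0.751, -0.428, -0.03]]' --rotation '[[0, 0, -0.0624], [0, 0, -0.0624], [0, 0, -0.0624], [0, 0, -0.0624]]' --jaw '[0, 0, 0, 0]'

```text
time_s: 1.68
tcp_pos: [0.3042, -0.2417, 0.2402]
eef_rot: [0.0, 0.861, 0.508, -0.0]
contact_force: [-0.5, -1.2, 0.0]
gripper_width: 0.0426
grasp_force: 0.0
```

Emit:
arm_command --dp '[[0.858, -0.109, -0.03], [0.858, -0.109, -0.03], [0.858, -0.109, -0.03], [0.858, -0.109, -0.03]]' --rotation '[[0, 0, -0.0624], [0, 0, -0.0624], [0, 0, -0.0624], [0, 0, -0.0624]]' --jaw '[0, 0, 0, 0]'

```text
time_s: 2.17
tcp_pos: [0.3521, -0.1214, 0.2446]
eef_rot: [-0.0, 0.746, 0.665, -0.0]
contact_force: [0.1, 0.1, -0.8]
gripper_width: 0.0426
grasp_force: 0.0
```

Emit:
arm_command --dp '[[0.834, 0.227, -0.03], [0.834, 0.227, -0.03], [0.834, 0.227, -0.03], [0.834, 0.227, -0.03]]' --rotation '[[0, 0, -0.0624], [0, 0, -0.0624], [0, 0, -0.0624], [0, 0, -0.0624]]' --jaw '[0, 0, 0, 0]'

```text
time_s: 2.68
tcp_pos: [0.3998, -0.0014, 0.249]
eef_rot: [-0.0, 0.603, 0.798, -0.001]
contact_force: [1.1, -0.3, -0.9]
gripper_width: 0.0424
grasp_force: 0.0
```

```bash
python3 -c "
from h import *
plan(.5897,.2775,.12,188)"
```

```text
dp [0.481, 0.575, 0.286] rot [-0.0002, 0.0, -0.0761] q6-> 58
dp [0.163, 0.732, 0.287] rot [0.0, 0.0, -0.0761] q6-> 39
dp [-0.192, 0.725, 0.287] rot [0.0, 0.0, -0.0761] q6-> 17
```

Works well.

Emit:
arm_command --dp '[[0.481, 0.575, 0.286], [0.481, 0.575, 0.286], [0.481, 0.575, 0.286], [0.481, 0.575, 0.286]]' --rotation '[[0, 0, -0.0761], [0, 0, -0.0761], [0, 0, -0.0761], [0, 0, -0.0761]]' --jaw '[0, 0, 0, 0]'

```text
time_s: 3.18
tcp_pos: [0.4629, 0.0911, 0.2059]
eef_rot: [-0.0, 0.398, 0.917, -0.001]
contact_force: [0.5, -0.2, 0.5]
gripper_width: 0.0429
grasp_force: 0.0
```

Emit:
arm_command --dp '[[0.163, 0.732, 0.287], [0.163, 0.732, 0.287], [0.163, 0.732, 0.287], [0.163, 0.732, 0.287]]' --rotation '[[0, 0, -0.0761], [0, 0, -0.0761], [0, 0, -0.0761], [0, 0, -0.0761]]' --jaw '[0, 0, 0, 0]'

```text
time_s: 3.68
tcp_pos: [0.5261, 0.1847, 0.1634]
eef_rot: [-0.0, 0.17, 0.986, -0.0]
contact_force: [-0.4, -0.2, 0.9]
gripper_width: 0.0428
grasp_force: 0.0
```

Emit:
arm_command --dp '[[-0.192, 0.725, 0.287], [-0.192, 0.725, 0.287], [-0.192, 0.725, 0.287], [-0.192, 0.725, 0.287], [-0.192, 0.725, 0.287]]' --rotation '[[0, 0, -0.0761], [0, 0, -0.0761], [0, 0, -0.0761], [0, 0, -0.0761], [0, 0, -0.0761]]' --jaw '[0, 0, 0, 0, 0]'

```text
time_s: 4.3
tcp_pos: [0.589, 0.2783, 0.1217]
eef_rot: [0.001, -0.069, 0.998, 0.0]
contact_force: [-0.1, 0.7, -0.2]
gripper_width: 0.0425
grasp_force: 0.0
```

```bash
python3 -c "
from h import *
plan(.5897,.2775,.0235,188.05)
s=Cam('scene');u,v=s.px([.5897,.2775,.06])[0].astype(int)
cv2.imwrite('pics/g1.png',cv2.resize(s.im[v-60:v+50,u-75:u+75],None,fx=4,fy=4,interpolation=2))"
```

```text
dp [-0.003, -0.006, 0.654] rot [0.0001, 0.0003, -0.0004] q6-> 377
```

View pics/g1.png

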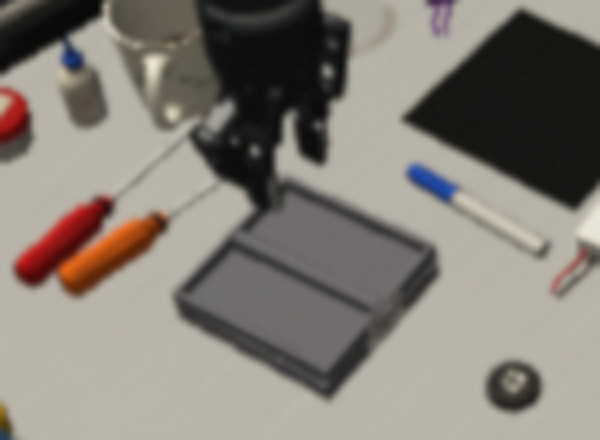

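The crop shows the fingers above the pile and straddling the rib line, which runs from (240,235) to (370,310). Descending.

Emit:
arm_command --dp '[[-0.003, -0.006, 0.4], [-0.003, -0.006, 0.6], [-0.003, -0.006, 0.653], [-0.003, -0.006, 0.653]]' --rotation '[[0, 0, 0], [0, 0, 0], [0, 0, 0], [0, 0, 0]]' --jaw '[0, 0, 0, 0]'

```text
time_s: 4.85
tcp_pos: [0.5895, 0.2787, 0.0234]
eef_rot: [0.0, -0.071, 0.997, 0.0]
contact_force: [0.1, 0.7, 0.1]
gripper_width: 0.0427
grasp_force: 0.0
```

Emit:
arm_command --dp '[[0, 0, 0], [0, 0, 0], [0, 0, 0], [0, 0, 0], [0, 0, 0]]' --rotation '[[0, 0, 0], [0, 0, 0], [0, 0, 0], [0, 0, 0], [0, 0, 0]]' --jaw '[-1, -1, -1, -1, -1]'

```text
time_s: 5.48
tcp_pos: [0.5903, 0.2793, 0.0244]
eef_rot: [0.002, -0.071, 0.997, 0.0]
contact_force: [-1.0, -2.3, 6.2]
gripper_width: 0.0076
grasp_force: 60.6
```

Emit:
arm_command --dp '[[0, 0, -0.1], [0, 0, -0.25], [0, 0, -0.4], [0, 0, -0.4]]' --rotation '[[0, 0, 0], [0, 0, 0], [0, 0, 0], [0, 0, 0]]' --jaw '[-1, -1, -1, -1]'

```text
time_s: 5.98
tcp_pos: [0.5905, 0.2796, 0.085]
eef_rot: [0.002, -0.072, 0.997, 0.001]
contact_force: [0.5, -0.3, -1.9]
gripper_width: 0.0079
grasp_force: 59.6
```

```bash
python3 -c "
from h import *
plan(.586,.0235,.0823,184.2)
t=Cam('top');print(seg(t,.016,(.48,.68),(.19,.36),dark(130)))"
```

```text
dp [0.137, -0.843, 0.007] rot [0.0002, 0.0006, 0.0056] q6-> 368
dp [0.107, -0.847, 0.009] rot [0.0, 0.0, 0.0056] q6-> 358
(array([0.5802, 0.2818]), array([0.1565, 0.1995]), np.float32(0.0))
```

Emit:
arm_command --dp '[[0.137, -0.3, 0], [0.137, -0.6, 0], [0.137, -0.843, 0], [0.137, -0.843, 0]]' --rotation '[[0, 0, 0.0056], [0, 0, 0.0056], [0, 0, 0.0056], [0, 0, 0.0056]]' --jaw '[-1, -1, -1, -1]'

```text
time_s: 6.52
tcp_pos: [0.5863, 0.1484, 0.0812]
eef_rot: [-0.001, -0.052, 0.999, -0.0]
contact_force: [1.0, 0.3, -1.4]
gripper_width: 0.0077
grasp_force: 59.7
```

Emit:
arm_command --dp '[[0.107, -0.3, 0], [0.107, -0.6, 0], [0.107, -0.847, 0], [0.107, -0.847, 0], [0.107, -0.847, 0]]' --rotation '[[0, 0, 0.0056], [0, 0, 0.0056], [0, 0, 0.0056], [0, 0, 0.0056], [0, 0, 0.0056]]' --jaw '[-1, -1, -1, -1, -1]'

```text
time_s: 7.15
tcp_pos: [0.5843, 0.0236, 0.0817]
eef_rot: [-0.001, -0.037, 0.999, 0.0]
contact_force: [-0.1, 0.1, -1.7]
gripper_width: 0.0078
grasp_force: 59.7
```

```bash
python3 -c "
from h import *
plan(.586,.0235,.012,184.2);s=ctrl.sense();z=s['tcp_pos'][2]-.0084;print(s['tcp_pos'],s['grasp_force'])
s=Cam('scene')
cv2.imwrite('pics/g2.png',cv2.resize(s.im[130:300,180:400],None,fx=3.5,fy=3.5,interpolation=2))"
```

```text
dp [-0.012, -0.002, 0.465] rot [0.0001, -0.0002, -0.0] q6-> 358
[0.58431967 0.0235846  0.08168521] 59.72685992717743
```

View pics/g2.png

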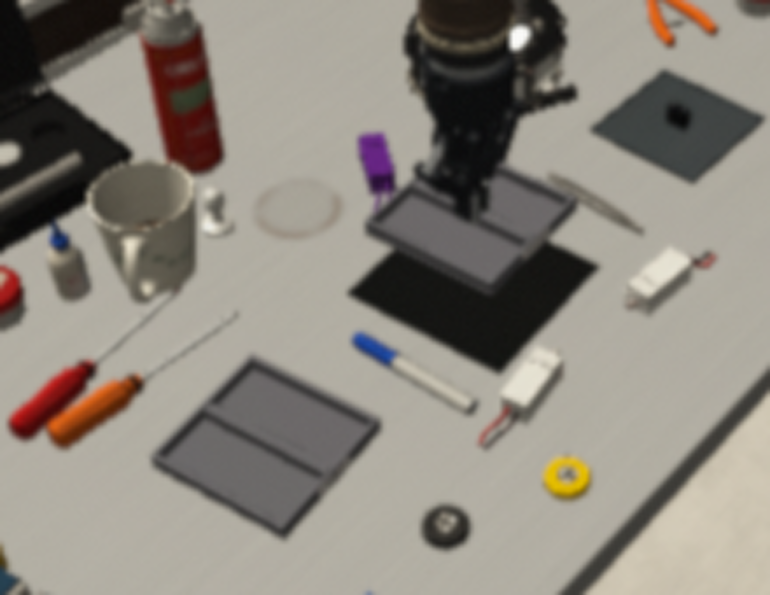

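The tray is held level over the mat, and the lower tray stayed at (265,445). Setting it down.

Emit:
arm_command --dp '[[-0.01, 0, 0.25], [-0.01, 0, 0.38], [-0.01, 0, 0.44], [-0.01, 0, 0.468], [-0.01, 0, 0.468]]' --rotation '[[0, 0, 0], [0, 0, 0], [0, 0, 0], [0, 0, 0], [0, 0, 0]]' --jaw '[-1, -1, -1, -1, -1]'

```text
time_s: 7.82
tcp_pos: [0.5865, 0.0233, 0.0126]
eef_rot: [0.0, -0.037, 0.999, 0.0]
contact_force: [-0.1, -0.2, -1.7]
gripper_width: 0.0076
grasp_force: 59.7
```

Emit:
arm_command --dp '[[0, 0, 0], [0, 0, 0], [0, 0, 0], [0, 0, -0.4], [0, 0, -0.8]]' --rotation '[[0, 0, 0], [0, 0, 0], [0, 0, 0], [0, 0, 0], [0, 0, 0]]' --jaw '[-0.3, -0.3, -0.3, -0.3, -0.3]'

```text
time_s: 8.45
tcp_pos: [0.5855, 0.0228, 0.1331]
eef_rot: [-0.001, -0.036, 0.999, -0.0]
contact_force: [0.5, 0.5, 0.7]
gripper_width: 0.0302
grasp_force: 0.0
```

```bash
python3 -c "
from h import *
plan(.4597,.16,.16,98.6)"
```

```text
dp [0.385, 0.487, -0.089] rot [-0.0001, -0.0002, 0.1188] q6-> 409
dp [0.613, 0.096, -0.09] rot [0.0, 0.0, 0.1188] q6-> 461
```

Emit:
arm_command --dp '[[0.385, 0.487, -0.09], [0.385, 0.487, -0.09], [0.385, 0.487, -0.09], [0.385, 0.487, -0.09]]' --rotation '[[0, 0, 0.1188], [0, 0, 0.1188], [0, 0, 0.1188], [0, 0, 0.1188]]' --jaw '[0, 0, 0, 0]'

```text
time_s: 8.95
tcp_pos: [0.523, 0.092, 0.1463]
eef_rot: [0.0, 0.333, 0.943, 0.0]
contact_force: [-0.0, -0.1, -0.3]
gripper_width: 0.0424
grasp_force: 0.0
```

Emit:
arm_command --dp '[[0.613, 0.096, -0.09], [0.613, 0.096, -0.09], [0.613, 0.096, -0.09], [0.613, 0.096, -0.09], [0.613, 0.096, -0.09]]' --rotation '[[0, 0, 0.1188], [0, 0, 0.1188], [0, 0, 0.1188], [0, 0, 0.1188], [0, 0, 0.1188]]' --jaw '[0, 0, 0, 0, 0]'

```text
time_s: 9.57
tcp_pos: [0.4604, 0.1602, 0.1595]
eef_rot: [0.0, 0.651, 0.759, 0.0]
contact_force: [0.2, -0.6, -0.2]
gripper_width: 0.0425
grasp_force: 0.0
```

```bash
cat > show.py <<'E'
from h import *
def draw(c,pts,g,col,S=6):
    P=np.c_[pts[:,:2]@rot2(g[2]).T+g[:2],pts[:,2]+(g[3] if len(g)>3 else 0)]
    return cv2.convexHull(c.px(P).astype(np.float32)),col
def show(name,S,lo,hi,*items):
    out=[]
    for n in("top","scene"):
        c=Cam(n); q=np.array([[lo[0],lo[1],0],[lo[0],hi[1],0],[hi[0],lo[1],0],[hi[0],hi[1],0]]); p=c.px(q); a=p.min(0).astype(int);b=p.max(0).astype(int)
        im=cv2.resize(c.im[a[1]:b[1],a[0]:b[0]],None,fx=S,fy=S,interpolation=cv2.INTER_CUBIC)
        for it in items:
            h,col=draw(c,*it); cv2.polylines(im,[np.round((h-a+.5)*S-.5).astype(int)],True,col,1)
        out.append(im)
    H=max(i.shape[0] for i in out); im=np.hstack([cv2.copyMakeBorder(i,0,H-i.shape[0],0,4,0) for i in out])
    k=min(1,800/im.shape[1],600/im.shape[0]); cv2.imwrite(f'pics/{name}.png',cv2.resize(im,None,fx=k,fy=k,interpolation=3))
E
python3 - <<'E'
from show import *
G=(0,255,0);Rd=(0,0,255)
show('t1',5,(.42,-.12),(.68,.13),(box(.17,.16,.003,.003),[.586,.0235,4.2],G),(box(.136,.130,.016,.016),[.5865,.0233,4.2,.003],Rd),(box(.062,.027,.026,.026),[.4597,.0982,98.6],G),(box(.062,.027,.026,.026),[.4481,-.0683,85.8],G))
E
```

```text
(no output)
```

View pics/t1.png

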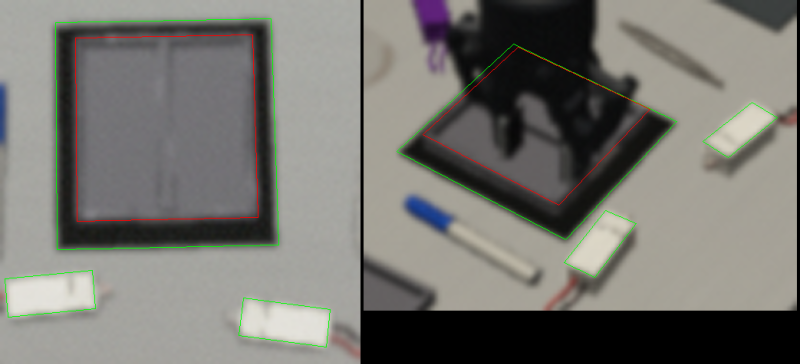

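Tray outline (red) and mat (green) match: the tray sits centred and square on the mat. The motor outlines match as well. Going for motor 1.

```bash
python3 -c "
from h import *
plan(.4597,.0982,.06,98.6)"
```

```text
dp [-0.407, -0.068, 0.662] rot [0.0, -0.0, 0.0006] q6-> 93
```

Emit:
arm_command --dp '[[-0.407, -0.068, 0], [-0.407, -0.068, 0.4], [-0.407, -0.068, 0.662], [-0.407, -0.068, 0.662]]' --rotation '[[0, 0, 0], [0, 0, 0], [0, 0, 0], [0, 0, 0]]' --jaw '[0.1, 0.1, 0.1, 0.1]'

```text
time_s: 10.18
tcp_pos: [0.457, 0.0974, 0.0574]
eef_rot: [-0.002, 0.651, 0.759, -0.002]
contact_force: [0.1, -0.7, -0.1]
gripper_width: 0.047
grasp_force: 0.0
```

Emit:
arm_command --dp '[[0, 0, 0.2], [0, 0, 0.305], [0, 0, 0.305]]' --rotation '[[0, 0, 0], [0, 0, 0], [0, 0, 0]]' --jaw '[0.1, 0.1, 0.1]'

```text
time_s: 10.55
tcp_pos: [0.4593, 0.0983, 0.0142]
eef_rot: [-0.0, 0.652, 0.759, -0.0]
contact_force: [-0.1, 0.9, 1.5]
gripper_width: 0.0474
grasp_force: 0.0
```

Emit:
arm_command --dp '[[0, 0, 0], [0, 0, 0], [0, 0, 0], [0, 0, 0], [0, 0, 0]]' --rotation '[[0, 0, 0], [0, 0, 0], [0, 0, 0], [0, 0, 0], [0, 0, 0]]' --jaw '[-1, -1, -1, -1, -1]'

```text
time_s: 11.18
tcp_pos: [0.4605, 0.0986, 0.0157]
eef_rot: [0.001, 0.652, 0.758, 0.001]
contact_force: [-0.7, 0.2, 6.4]
gripper_width: 0.0245
grasp_force: 59.8
```

Emit:
arm_command --dp '[[0, 0, -0.15], [0, 0, -0.35], [0, 0, -0.5], [0, 0, -0.5]]' --rotation '[[0, 0, 0], [0, 0, 0], [0, 0, 0], [0, 0, 0]]' --jaw '[-1, -1, -1, -1]'

```text
time_s: 11.68
tcp_pos: [0.4609, 0.0986, 0.091]
eef_rot: [0.001, 0.652, 0.758, 0.002]
contact_force: [-0.3, -0.4, -1.0]
gripper_width: 0.0247
grasp_force: 59.3
```

```bash
python3 -c "
from h import *
plan(.5981,.0567,.09,184.2)"
```

```text
dp [-0.207, 0.431, 0.005] rot [0.0006, 0.0002, -0.1188] q6-> 47
dp [-0.445, 0.176, 0.003] rot [0.0, 0.0, -0.1188] q6-> 1
```

Emit:
arm_command --dp '[[-0.207, 0.431, 0], [-0.207, 0.431, 0], [-0.207, 0.431, 0], [-0.207, 0.431, 0], [-0.207, 0.431, 0]]' --rotation '[[0, 0, -0.1188], [0, 0, -0.1188], [0, 0, -0.1188], [0, 0, -0.1188], [0, 0, -0.1188]]' --jaw '[-1, -1, -1, -1, -1]'

```text
time_s: 12.3
tcp_pos: [0.5274, 0.0772, 0.0878]
eef_rot: [-0.001, 0.331, 0.943, -0.0]
contact_force: [-0.3, -0.3, -1.8]
gripper_width: 0.0246
grasp_force: 64.2
```

Emit:
arm_command --dp '[[-0.445, 0.176, 0], [-0.445, 0.176, 0], [-0.445, 0.176, 0], [-0.445, 0.176, 0], [-0.445, 0.176, 0]]' --rotation '[[0, 0, -0.1188], [0, 0, -0.1188], [0, 0, -0.1188], [0, 0, -0.1188], [0, 0, -0.1188]]' --jaw '[-1, -1, -1, -1, -1]'

```text
time_s: 12.92
tcp_pos: [0.5963, 0.0563, 0.0883]
eef_rot: [-0.001, -0.034, 0.999, -0.0]
contact_force: [0.8, -0.0, -1.4]
gripper_width: 0.0245
grasp_force: 64.3
```

```bash
python3 -c "
from h import *
from show import *
plan(.5981,.0567,.0225,184.2)
show('m1',5,(.50,-.06),(.68,.13),(box(.062,.027,0,.026),[.5981,.0567,4.2,.075],(0,255,0)))
"
```

```text
dp [-0.013, 0.002, 0.439] rot [-0.0, -0.0002, -0.0008] q6-> 361
```

View pics/m1.png

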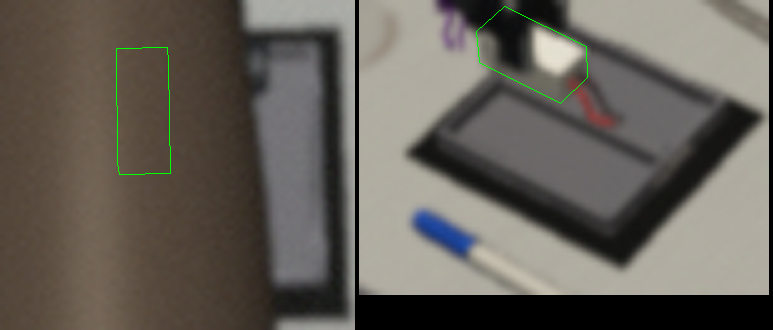

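The scene view shows motor 1 inside its predicted outline around (532,55), wires toward -x. Lowering into the bay and releasing.

Emit:
arm_command --dp '[[-0.01, 0.002, 0.22], [-0.01, 0.002, 0.36], [-0.01, 0.002, 0.42], [-0.01, 0.002, 0.442], [-0.01, 0.002, 0.442]]' --rotation '[[0, 0, 0], [0, 0, 0], [0, 0, 0], [0, 0, 0], [0, 0, 0]]' --jaw '[-1, -1, -1, -1, -1]'

```text
time_s: 13.65
tcp_pos: [0.5985, 0.0567, 0.0234]
eef_rot: [0.0, -0.036, 0.999, 0.0]
contact_force: [0.1, 0.7, -1.6]
gripper_width: 0.0246
grasp_force: 64.3
```

Emit:
arm_command --dp '[[0, 0, 0], [0, 0, 0], [0, 0, 0], [0, 0, -0.3], [0, 0, -0.7]]' --rotation '[[0, 0, 0], [0, 0, 0], [0, 0, 0], [0, 0, 0], [0, 0, 0]]' --jaw '[0, 0, 0, 0, 0]'

```text
time_s: 14.28
tcp_pos: [0.5969, 0.0566, 0.1274]
eef_rot: [-0.002, -0.036, 0.999, -0.0]
contact_force: [1.3, -0.1, 0.0]
gripper_width: 0.0427
grasp_force: 0.0
```

```bash
python3 -c "
from h import *
plan(.4481,-.0683,.08,85.8)"
```

```text
dp [0.524, -0.379, 0.16] rot [-0.0003, -0.0005, 0.1366] q6-> 404
dp [0.056, -0.645, 0.158] rot [0.0, 0.0, 0.1366] q6-> 446
```

Emit:
arm_command --dp '[[0.524, -0.379, 0], [0.524, -0.379, 0], [0.524, -0.379, 0], [0.524, -0.379, 0], [0.524, -0.379, 0]]' --rotation '[[0, 0, 0.1366], [0, 0, 0.1366], [0, 0, 0.1366], [0, 0, 0.1366], [0, 0, 0.1366]]' --jaw '[0.1, 0.1, 0.1, 0.1, 0.1]'

```text
time_s: 14.9
tcp_pos: [0.5238, -0.0059, 0.1282]
eef_rot: [0.0, 0.385, 0.923, 0.0]
contact_force: [-0.8, -0.3, -0.1]
gripper_width: 0.0469
grasp_force: 0.0
```

Emit:
arm_command --dp '[[0.056, -0.645, 0], [0.056, -0.645, 0.3], [0.056, -0.645, 0.3], [0.056, -0.645, 0.3], [0.056, -0.645, 0.3]]' --rotation '[[0, 0, 0.1366], [0, 0, 0.1366], [0, 0, 0.1366], [0, 0, 0.1366], [0, 0, 0.1366]]' --jaw '[0.1, 0.1, 0.1, 0.1, 0.1]'

```text
time_s: 15.52
tcp_pos: [0.4494, -0.0684, 0.083]
eef_rot: [0.0, 0.734, 0.679, 0.0]
contact_force: [0.1, -0.1, 0.3]
gripper_width: 0.0477
grasp_force: 0.0
```

```bash
python3 -c "
from h import *
s=Cam('scene');print(fit([s],box(.062,.027,0,.026)+[0,0,.006],lambda i:i.min(2)>170,[.598,.0567,4.2]))
print(seg(s,.032,(.55,.65),(.01,.1),lambda i:i.min(2)>185))
print(seg(s,.026,(.40,.50),(-.14,-.03),lambda i:i.min(2)>185))
plan(.4481,-.0683,.0145,85.8)"
```

```text
(array([  0.6126,   0.0447, -15.5195]), np.float64(0.59))
(array([0.5924, 0.0572]), array([0.0203, 0.0399]), np.float32(3.6))
(array([ 0.4482, -0.0771]), array([0.0219, 0.0426]), np.float32(86.5))
dp [-0.001, -0.01, 0.457] rot [0.0001, 0.0, -0.0011] q6-> 86
```

Emit:
arm_command --dp '[[0, -0.01, 0.2], [0, -0.01, 0.4], [0, -0.01, 0.458], [0, -0.01, 0.458]]' --rotation '[[0, 0, 0], [0, 0, 0], [0, 0, 0], [0, 0, 0]]' --jaw '[0.1, 0.1, 0.1, 0.1]'

```text
time_s: 16.08
tcp_pos: [0.4479, -0.0681, 0.0141]
eef_rot: [-0.0, 0.732, 0.681, -0.0]
contact_force: [-0.1, -0.1, 0.1]
gripper_width: 0.0469
grasp_force: 0.0
```

Emit:
arm_command --dp '[[0, 0, 0], [0, 0, 0], [0, 0, 0], [0, 0, 0], [0, 0, 0]]' --rotation '[[0, 0, 0], [0, 0, 0], [0, 0, 0], [0, 0, 0], [0, 0, 0]]' --jaw '[-1, -1, -1, -1, -1]'

```text
time_s: 16.7
tcp_pos: [0.4492, -0.0682, 0.0156]
eef_rot: [0.001, 0.732, 0.681, 0.001]
contact_force: [0.4, -0.2, 6.5]
gripper_width: 0.0244
grasp_force: 59.8
```

Emit:
arm_command --dp '[[0, 0, -0.15], [0, 0, -0.35], [0, 0, -0.5], [0, 0, -0.5]]' --rotation '[[0, 0, 0], [0, 0, 0], [0, 0, 0], [0, 0, 0]]' --jaw '[-1, -1, -1, -1]'

```text
time_s: 17.2
tcp_pos: [0.4495, -0.0683, 0.0909]
eef_rot: [0.002, 0.732, 0.681, 0.001]
contact_force: [0.2, 0.2, -1.6]
gripper_width: 0.0247
grasp_force: 59.4
```

```bash
python3 -c "
from h import *
plan(.5749,-.0101,.09,184.2)"
```

```text
dp [0.224, 0.403, 0.004] rot [0.0006, 0.0003, -0.1366] q6-> 41
dp [-0.159, 0.433, 0.003] rot [0.0, 0.0, -0.1366] q6-> -5
```

Emit:
arm_command --dp '[[0.224, 0.403, 0], [0.224, 0.403, 0], [0.224, 0.403, 0], [0.224, 0.403, 0], [0.224, 0.403, 0]]' --rotation '[[0, 0, -0.1366], [0, 0, -0.1366], [0, 0, -0.1366], [0, 0, -0.1366], [0, 0, -0.1366]]' --jaw '[-1, -1, -1, -1, -1]'

```text
time_s: 17.82
tcp_pos: [0.5101, -0.0388, 0.0876]
eef_rot: [-0.001, 0.381, 0.925, -0.0]
contact_force: [-0.2, -0.3, -1.3]
gripper_width: 0.0245
grasp_force: 59.6
```

Emit:
arm_command --dp '[[-0.159, 0.433, 0], [-0.159, 0.433, 0], [-0.159, 0.433, 0], [-0.159, 0.433, 0], [-0.159, 0.433, 0]]' --rotation '[[0, 0, -0.1366], [0, 0, -0.1366], [0, 0, -0.1366], [0, 0, -0.1366], [0, 0, -0.1366]]' --jaw '[-1, -1, -1, -1, -1]'

```text
time_s: 18.45
tcp_pos: [0.5729, -0.0098, 0.0874]
eef_rot: [-0.001, -0.039, 0.999, 0.0]
contact_force: [0.1, 0.7, -1.9]
gripper_width: 0.0243
grasp_force: 59.8
```

```bash
python3 -c "
from h import *
plan(.5749,-.0101,.0215,184.2)
print(ctrl.sense()['gripper_width'])
"
```

```text
dp [-0.014, -0.003, 0.439] rot [0.0, -0.0003, 0.0006] q6-> 355
0.024341043600286015
```

Emit:
arm_command --dp '[[-0.01, -0.003, 0.22], [-0.01, -0.003, 0.36], [-0.01, -0.003, 0.42], [-0.01, -0.003, 0.442], [-0.01, -0.003, 0.442]]' --rotation '[[0, 0, 0], [0, 0, 0], [0, 0, 0], [0, 0, 0], [0, 0, 0]]' --jaw '[-1, -1, -1, -1, -1]'

```text
time_s: 19.08
tcp_pos: [0.5753, -0.0102, 0.0231]
eef_rot: [0.0, -0.036, 0.999, -0.0]
contact_force: [-0.1, -0.7, -1.1]
gripper_width: 0.0246
grasp_force: 59.8
```

Emit:
arm_command --dp '[[0, 0, 0], [0, 0, 0], [0, 0, 0], [0, 0, -0.4], [0, 0, -0.9]]' --rotation '[[0, 0, 0], [0, 0, 0], [0, 0, 0], [0, 0, 0], [0, 0, 0]]' --jaw '[0, 0, 0, 0, 0]'

```text
time_s: 19.7
tcp_pos: [0.5743, -0.0102, 0.1461]
eef_rot: [-0.001, -0.036, 0.999, 0.0]
contact_force: [0.9, -0.6, -0.6]
gripper_width: 0.0426
grasp_force: 0.0
```

```bash
python3 -c "
from h import *
plan(.5665,-.2715,.14,179.3)"
```

```text
dp [0.089, -0.867, 0.02] rot [0.0, -0.0003, 0.0068] q6-> 344
dp [0.052, -0.87, 0.02] rot [0.0, 0.0, 0.0068] q6-> 335
```

Emit:
arm_command --dp '[[0.089, -0.867, 0.02], [0.089, -0.867, 0.02], [0.089, -0.867, 0.02], [0.089, -0.867, 0.02]]' --rotation '[[0, 0, 0.0068], [0, 0, 0.0068], [0, 0, 0.0068], [0, 0, 0.0068]]' --jaw '[0, 0, 0, 0]'

```text
time_s: 20.2
tcp_pos: [0.5711, -0.1413, 0.1423]
eef_rot: [-0.0, -0.014, 1.0, 0.0]
contact_force: [-0.0, -0.2, 0.2]
gripper_width: 0.0428
grasp_force: 0.0
```

Emit:
arm_command --dp '[[0.052, -0.87, 0.02], [0.052, -0.87, 0.02], [0.052, -0.87, 0.02], [0.052, -0.87, 0.02], [0.052, -0.87, 0.02]]' --rotation '[[0, 0, 0.0068], [0, 0, 0.0068], [0, 0, 0.0068], [0, 0, 0.0068], [0, 0, 0.0068]]' --jaw '[0, 0, 0, 0, 0]'

```text
time_s: 20.82
tcp_pos: [0.5677, -0.2696, 0.1394]
eef_rot: [-0.0, 0.005, 1.0, 0.0]
contact_force: [0.2, 0.2, -0.2]
gripper_width: 0.0428
grasp_force: 0.0
```

```bash
python3 - <<'E'
from show import *
G=(0,255,0);Rd=(0,0,255)
plan(.5665,-.2715,.008,179.3)
s=Cam('scene');print(fit([s],box(.126,.126,0,.007),dark(118),[.5665,-.2715,-.7]))
B=box(.062,.027,.026,.026)
show('t2',4,(.47,-.36),(.68,.13),(box(.136,.130,.019,.019),[.5865,.0233,4.2],Rd),(B,[.5981,.0567,4.2,.006],G),(B,[.5749,-.0101,4.2,.006],G),(box(.024,.012,.026,.026),[.5665,-.2715,-.7],G))
E
```

```text
dp [0.008, -0.013, 0.876] rot [0.0001, -0.0, 0.0003] q6-> -25
(array([ 0.5668, -0.2712, -0.8068]), np.float64(0.016))
```

View pics/t2.png

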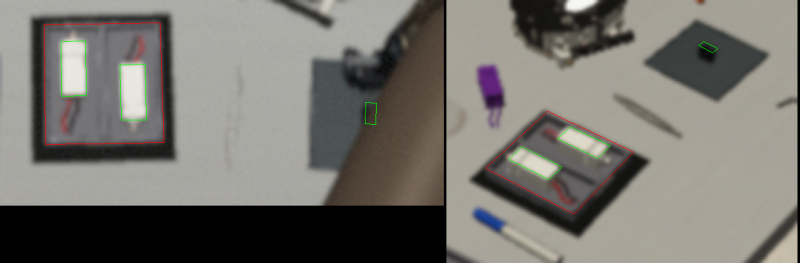

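Both motors lie along their bays, inside the red tray outline, and the predicted grip outline sits on the plate's bar at (708,48) in the scene view. Grasping the plate.

Emit:
arm_command --dp '[[0.008, -0.013, 0.4], [0.008, -0.013, 0.7], [0.008, -0.013, 0.85], [0.008, -0.013, 0.872], [0.008, -0.013, 0.872]]' --rotation '[[0, 0, 0], [0, 0, 0], [0, 0, 0], [0, 0, 0], [0, 0, 0]]' --jaw '[-0.2, -0.2, -0.2, -0.2, -0.2]'

```text
time_s: 21.6
tcp_pos: [0.5668, -0.2734, 0.0095]
eef_rot: [0.001, 0.006, 1.0, -0.0]
contact_force: [-0.7, 0.0, 0.1]
gripper_width: 0.0342
grasp_force: 0.0
```

Emit:
arm_command --dp '[[0, 0, 0], [0, 0, 0], [0, 0, 0], [0, 0, 0], [0, 0, 0]]' --rotation '[[0, 0, 0], [0, 0, 0], [0, 0, 0], [0, 0, 0], [0, 0, 0]]' --jaw '[-1, -1, -1, -1, -1]'

```text
time_s: 22.22
tcp_pos: [0.5673, -0.2738, 0.0104]
eef_rot: [0.002, 0.006, 1.0, -0.0]
contact_force: [-0.3, 1.8, 5.8]
gripper_width: 0.0104
grasp_force: 62.0
```

Emit:
arm_command --dp '[[0, 0, -0.15], [0, 0, -0.35], [0, 0, -0.6], [0, 0, -0.7], [0, 0, -0.7]]' --rotation '[[0, 0, 0], [0, 0, 0], [0, 0, 0], [0, 0, 0], [0, 0, 0]]' --jaw '[-1, -1, -1, -1, -1]'

```text
time_s: 22.85
tcp_pos: [0.5666, -0.2739, 0.1141]
eef_rot: [0.001, 0.006, 1.0, -0.0]
contact_force: [-0.4, 1.1, -2.9]
gripper_width: 0.0106
grasp_force: 60.8
```

```bash
python3 - <<'E'
from h import *
p=ctrl.sense()['tcp_pos']
s=Cam('scene')
for dz in(.09,.1,.11): print(dz,fit([s],box(.126,.126,0,.007)+[0,0,dz],dark(105),[.5665,-.2715,-.7]))
plan(.5865,.0233,.11,184.2)
E
```

```text
0.09 (array([ 0.5764, -0.2898, -0.2548]), np.float64(0.345))
0.1 (array([ 0.5699, -0.2788, -0.4702]), np.float64(0.397))
0.11 (array([ 0.5632, -0.2678, -0.319 ]), np.float64(0.442))
dp [-0.056, 0.99, 0.009] rot [0.0, -0.0001, -0.0068] q6-> -14
dp [-0.099, 0.987, 0.009] rot [0.0, 0.0, -0.0068] q6-> -2
```

Emit:
arm_command --dp '[[-0.056, 0.35, 0], [-0.056, 0.7, 0], [-0.056, 0.99, 0], [-0.056, 0.99, 0]]' --rotation '[[0, 0, -0.0068], [0, 0, -0.0068], [0, 0, -0.0068], [0, 0, -0.0068]]' --jaw '[-1, -1, -1, -1]'

```text
time_s: 23.4
tcp_pos: [0.5752, -0.1222, 0.1114]
eef_rot: [-0.002, -0.017, 1.0, 0.001]
contact_force: [1.2, -1.4, -2.5]
gripper_width: 0.0106
grasp_force: 60.7
```

Emit:
arm_command --dp '[[-0.099, 0.35, 0.01], [-0.099, 0.7, 0.01], [-0.099, 0.987, 0.01], [-0.099, 0.987, 0.01], [-0.099, 0.987, 0.01]]' --rotation '[[0, 0, -0.0068], [0, 0, -0.0068], [0, 0, -0.0068], [0, 0, -0.0068], [0, 0, -0.0068]]' --jaw '[-1, -1, -1, -1, -1]'

```text
time_s: 24.02
tcp_pos: [0.5864, 0.0225, 0.1108]
eef_rot: [-0.001, -0.036, 0.999, -0.0]
contact_force: [-0.2, -0.5, -3.1]
gripper_width: 0.0109
grasp_force: 60.7
```

```bash
python3 - <<'E'
from show import *
plan(.5865,.0233,.0435,184.2)
z=ctrl.sense()['tcp_pos'][2]-.0104
show('p1',4,(.46,-.12),(.70,.15),(box(.126,.126,0,.007),[.5865,.0233,4.2,z],(0,255,0)),(box(.136,.130,.019,.019),[.5865,.0233,4.2],(0,0,255)))
E
```

```text
dp [-0.002, 0.005, 0.449] rot [-0.0001, -0.0003, -0.0001] q6-> 358
```

View pics/p1.png

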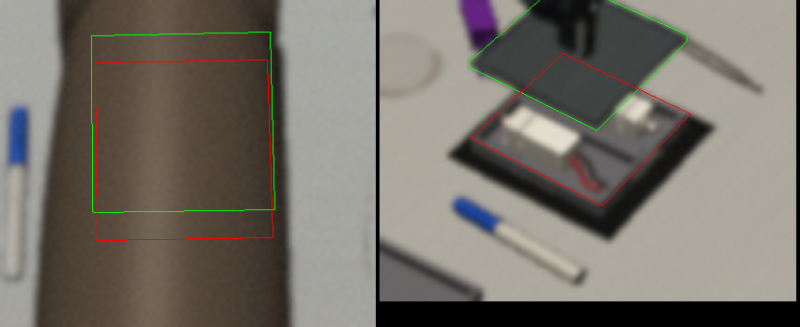

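The held plate matches its predicted outline (green) over the tray, level and square. Lowering it.

Emit:
arm_command --dp '[[-0.002, 0.005, 0.2], [-0.002, 0.005, 0.34], [-0.002, 0.005, 0.42], [-0.002, 0.005, 0.448], [-0.002, 0.005, 0.452]]' --rotation '[[0, 0, 0], [0, 0, 0], [0, 0, 0], [0, 0, 0], [0, 0, 0]]' --jaw '[-1, -1, -1, -1, -1]'

```text
time_s: 24.75
tcp_pos: [0.5874, 0.0237, 0.0446]
eef_rot: [0.0, -0.036, 0.999, -0.0]
contact_force: [0.7, -0.6, -2.9]
gripper_width: 0.0105
grasp_force: 60.7
```

Emit:
arm_command --dp '[[0, 0, 0]]' --rotation '[[0, 0, 0]]' --jaw '[-1]'

```text
time_s: 24.88
tcp_pos: [0.5876, 0.024, 0.045]
eef_rot: [0.001, -0.036, 0.999, -0.0]
contact_force: [-0.2, 0.3, -3.7]
gripper_width: 0.0103
grasp_force: 60.7
```

Emit:
arm_command --dp '[[0.006, -0.004, 0.01], [0.006, -0.004, 0.018], [0.006, -0.004, 0.018]]' --rotation '[[0, 0, 0], [0, 0, 0], [0, 0, 0]]' --jaw '[-1, -1, -1]'

```text
time_s: 25.25
tcp_pos: [0.5864, 0.0234, 0.0426]
eef_rot: [0.001, -0.036, 0.999, -0.0]
contact_force: [-3.4, -0.3, 5.3]
gripper_width: 0.0102
grasp_force: 61.8
```

Contact is made. Releasing and rising.

Emit:
arm_command --dp '[[0, 0, 0], [0, 0, 0], [0, 0, 0], [0, 0, -0.3], [0, 0, -0.9]]' --rotation '[[0, 0, 0], [0, 0, 0], [0, 0, 0], [0, 0, 0], [0, 0, 0]]' --jaw '[-0.5, -0.5, -0.5, -0.5, -0.5]'

```text
time_s: 25.88
tcp_pos: [0.5849, 0.0233, 0.1482]
eef_rot: [-0.002, -0.036, 0.999, -0.0]
contact_force: [1.5, -0.2, 0.7]
gripper_width: 0.0213
grasp_force: 0.0
```

```bash
python3 - <<'E'
from h import *
t=Cam('top');s=Cam('scene')
for cs in([t],[s]):
  for g in([.423,.248,0],[.4544,-.409,0]): print(fit(cs,disc(.019,0,.012),dark(118),g))
plan(.423,.19,.16,94)
E
```

```text
(array([0.4225, 0.2472, 3.4416]), np.float64(0.202))
(array([ 0.4549, -0.4095,  0.3801]), np.float64(0.144))
(array([0.4234, 0.2482, 0.9193]), np.float64(0.161))
(array([ 0.455 , -0.4096, -0.0325]), np.float64(0.087))
dp [0.514, 0.594, -0.018] rot [0.0007, 0.0017, 0.1252] q6-> 413
dp [0.783, 0.055, -0.012] rot [0.0, 0.0, 0.1252] q6-> 470
```

Emit:
arm_command --dp '[[0.514, 0.594, 0], [0.514, 0.594, 0], [0.514, 0.594, 0], [0.514, 0.594, 0], [0.514, 0.594, 0]]' --rotation '[[0, 0, 0.1252], [0, 0, 0.1252], [0, 0, 0.1252], [0, 0, 0.1252], [0, 0, 0.1252]]' --jaw '[0.5, 0.5, 0.5, 0.5, 0.5]'

```text
time_s: 26.6
tcp_pos: [0.5027, 0.1068, 0.1488]
eef_rot: [0.0, 0.349, 0.937, 0.0]
contact_force: [-0.2, -0.1, -0.4]
gripper_width: 0.0639
grasp_force: 0.0
```

Emit:
arm_command --dp '[[0.783, 0.055, 0], [0.783, 0.055, 0], [0.783, 0.055, 0], [0.783, 0.055, 0], [0.783, 0.055, 0]]' --rotation '[[0, 0, 0.1252], [0, 0, 0.1252], [0, 0, 0.1252], [0, 0, 0.1252], [0, 0, 0.1252]]' --jaw '[0.5, 0.5, 0.5, 0.5, 0.5]'

```text
time_s: 27.22
tcp_pos: [0.4194, 0.1899, 0.1488]
eef_rot: [0.0, 0.682, 0.732, 0.0]
contact_force: [-0.3, -1.1, -0.7]
gripper_width: 0.0647
grasp_force: 0.0
```

```bash
python3 - <<'E'
from h import *
s=Cam('scene')
print(fit([s],disc(.019,0,.012),dark(118),[.423,.248,0]))
for c in(s,Cam('top')):
  for th in(80,95): print('plate',fit([c],box(.126,.126,0,.007)+[0,0,.032],lambda i:(i.mean(2)<th)&(i.mean(2)>40),[.5865,.0233,4.2]))
plan(.423,.248,.06,94)
E
```

```text
(array([0.4235, 0.2481, 2.6958]), np.float64(0.132))
plate (array([ 0.5896,  0.0541, -4.3827]), np.float64(0.846))
plate (array([  0.6116,   0.1408, -25.5738]), np.float64(0.732))
plate (array([0.5942, 0.0211, 4.6298]), np.float64(0.814))
plate (array([0.5872, 0.0243, 2.68  ]), np.float64(0.211))
dp [0.386, 0.052, 0.592] rot [-0.0, 0.0, 0.0004] q6-> 116
```

Emit:
arm_command --dp '[[0.386, 0.052, 0.1], [0.386, 0.052, 0.4], [0.386, 0.052, 0.592], [0.386, 0.052, 0.592]]' --rotation '[[0, 0, 0], [0, 0, 0], [0, 0, 0], [0, 0, 0]]' --jaw '[0.5, 0.5, 0.5, 0.5]'

```text
time_s: 27.82
tcp_pos: [0.4216, 0.2471, 0.058]
eef_rot: [-0.001, 0.681, 0.732, -0.002]
contact_force: [-0.1, -0.1, 0.2]
gripper_width: 0.064
grasp_force: 0.0
```

```bash
python3 -c "
from h import *
plan(.4233,.248,.0045,94)"
```

```text
dp [0.006, 0.014, 0.357] rot [-0.0007, 0.0003, 0.0004] q6-> 116
```

Emit:
arm_command --dp '[[0.003, 0.008, 0.2], [0.003, 0.008, 0.33], [0.003, 0.008, 0.365], [0.003, 0.008, 0.365]]' --rotation '[[0, 0, 0], [0, 0, 0], [0, 0, 0], [0, 0, 0]]' --jaw '[0.5, 0.5, 0.5, 0.5]'

```text
time_s: 28.32
tcp_pos: [0.425, 0.2488, 0.0065]
eef_rot: [0.0, 0.682, 0.732, 0.001]
contact_force: [-0.8, -0.1, -0.2]
gripper_width: 0.0641
grasp_force: 0.0
```

Emit:
arm_command --dp '[[0, 0, 0], [0, 0, 0], [0, 0, 0], [0, 0, 0], [0, 0, 0]]' --rotation '[[0, 0, 0], [0, 0, 0], [0, 0, 0], [0, 0, 0], [0, 0, 0]]' --jaw '[-1, -1, -1, -1, -1]'

```text
time_s: 28.95
tcp_pos: [0.425, 0.249, 0.007]
eef_rot: [0.0, 0.682, 0.732, 0.001]
contact_force: [-2.1, -0.9, 7.6]
gripper_width: 0.033
grasp_force: 58.4
```

Emit:
arm_command --dp '[[0, 0, -0.2], [0, 0, -0.5], [0, 0, -0.8], [0, 0, -0.8]]' --rotation '[[0, 0, 0], [0, 0, 0], [0, 0, 0], [0, 0, 0]]' --jaw '[-1, -1, -1, -1]'

```text
time_s: 29.45
tcp_pos: [0.4264, 0.2499, 0.1297]
eef_rot: [0.001, 0.682, 0.732, 0.004]
contact_force: [0.3, -0.2, -2.0]
gripper_width: 0.0325
grasp_force: 58.6
```

```bash
python3 -c "
from h import *
u=rot2(4.2)@[0,.035]+[.5865,.0233]; print(u, rot2(4.2)@[0,-.035]+[.5865,.0233]); plan(*u,.12,94.2)"
```

```text
[0.58393666 0.05820601] [ 0.58906334 -0.01160601]
dp [-0.674, 0.478, 0.033] rot [0.0011, -0.0005, -0.0002] q6-> 103
dp [-0.675, 0.478, 0.032] rot [0.0, 0.0, -0.0002] q6-> 91
```

Emit:
arm_command --dp '[[-0.674, 0.478, 0.03], [-0.674, 0.478, 0.03], [-0.674, 0.478, 0.03], [-0.674, 0.478, 0.03]]' --rotation '[[0, 0, 0], [0, 0, 0], [0, 0, 0], [0, 0, 0]]' --jaw '[-1, -1, -1, -1]'

```text
time_s: 29.95
tcp_pos: [0.5024, 0.1524, 0.1201]
eef_rot: [-0.001, 0.682, 0.731, -0.001]
contact_force: [0.4, 0.3, -0.4]
gripper_width: 0.0332
grasp_force: 58.6
```

Emit:
arm_command --dp '[[-0.675, 0.478, 0.03], [-0.675, 0.478, 0.03], [-0.675, 0.478, 0.03], [-0.675, 0.478, 0.03], [-0.675, 0.478, 0.03]]' --rotation '[[0, 0, 0], [0, 0, 0], [0, 0, 0], [0, 0, 0], [0, 0, 0]]' --jaw '[-1, -1, -1, -1, -1]'

```text
time_s: 30.58
tcp_pos: [0.5806, 0.0583, 0.1165]
eef_rot: [-0.0, 0.681, 0.732, -0.0]
contact_force: [0.0, 0.2, -0.9]
gripper_width: 0.0327
grasp_force: 58.7
```

```bash
python3 - <<'E'
from show import *
print(ctrl.sense()['gripper_width'])
plan(.5839,.0582,.044,94.2)
z=ctrl.sense()['tcp_pos'][2]-.007
show('w1',5,(.48,-.10),(.68,.14),(box(.126,.126,.007,.007),[.5865,.0233,4.2,.032],(0,255,0)),(disc(.019,0,.012),[.5839,.0582,0,z],(0,0,255)))
E
```

```text
0.032682049724435114
dp [-0.003, 0.022, 0.483] rot [-0.0001, -0.0, -0.0001] q6-> 91
```

View pics/w1.png

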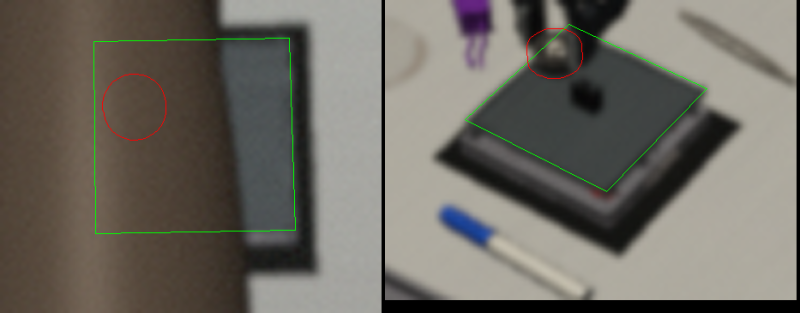

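The plate sits square on the motors and fits the green outline. The wheel is in the jaws at (553,52). Lowering it onto the plate.

Emit:
arm_command --dp '[[-0.003, 0.016, 0.2], [-0.003, 0.016, 0.38], [-0.003, 0.016, 0.46], [-0.003, 0.016, 0.485], [-0.003, 0.016, 0.485]]' --rotation '[[0, 0, 0], [0, 0, 0], [0, 0, 0], [0, 0, 0], [0, 0, 0]]' --jaw '[-1, -1, -1, -1, -1]'

```text
time_s: 31.3
tcp_pos: [0.5843, 0.0568, 0.0444]
eef_rot: [0.0, 0.682, 0.732, 0.0]
contact_force: [0.2, -0.1, -1.4]
gripper_width: 0.0324
grasp_force: 58.7
```

```bash
python3 -c "
from h import *
plan(.5839,.0582,.0435,94.2);print(ctrl.sense()['contact_force'])"
```

```text
dp [0.01, -0.002, 0.006] rot [0.0002, -0.0, -0.0004] q6-> 91
[ 0.15245964 -0.11137414 -1.42597522]
```

Emit:
arm_command --dp '[[0.005, 0, 0.007], [0.005, 0, 0.007], [0.005, 0, 0.007], [0.005, 0, 0.007], [0.005, 0, 0.007]]' --rotation '[[0, 0, 0], [0, 0, 0], [0, 0, 0], [0, 0, 0], [0, 0, 0]]' --jaw '[-1, 0.2, 0.2, 0.2, 0.2]'

```text
time_s: 31.92
tcp_pos: [0.584, 0.0573, 0.0427]
eef_rot: [0.0, 0.682, 0.732, 0.0]
contact_force: [0.4, 0.3, 0.2]
gripper_width: 0.0514
grasp_force: 0.0
```

Emit:
arm_command --dp '[[0, 0, -0.3], [0, 0, -0.8], [0, 0, -0.8]]' --rotation '[[0, 0, 0], [0, 0, 0], [0, 0, 0]]' --jaw '[0.2, 0.2, 0.2]'

```text
time_s: 32.3
tcp_pos: [0.5861, 0.0575, 0.1675]
eef_rot: [0.002, 0.682, 0.732, 0.003]
contact_force: [0.3, 0.2, -1.0]
gripper_width: 0.0513
grasp_force: 0.0
```

```bash
python3 - <<'E'
from h import *
s=Cam('scene');t=Cam('top')
for c in(s,t): print(fit([c],disc(.019,0,.012),dark(118),[.4549,-.4095,0]))
plan(.4549,-.38,.16,94.2)
E
```

```text
(array([ 0.4548, -0.4089,  1.3455]), np.float64(0.09))
(array([ 0.4547, -0.4094,  1.5583]), np.float64(0.157))
dp [-0.712, -0.268, 0.007] rot [0.0006, -0.0, -0.0001] q6-> 81
dp [-0.712, -0.268, 0.008] rot [0.0, 0.0, -0.0001] q6-> 69
dp [-0.712, -0.269, 0.008] rot [0.0, 0.0, -0.0001] q6-> 57
dp [-0.711, -0.269, 0.008] rot [0.0, 0.0, -0.0001] q6-> 46
```

Emit:
arm_command --dp '[[-0.95, -0.358, 0], [-0.95, -0.358, 0], [-0.95, -0.358, 0], [-0.95, -0.358, 0]]' --rotation '[[0, 0, 0], [0, 0, 0], [0, 0, 0], [0, 0, 0]]' --jaw '[0.5, 0.5, 0.5, 0.5]'

```text
time_s: 32.9
tcp_pos: [0.5389, -0.0901, 0.1606]
eef_rot: [-0.001, 0.683, 0.73, -0.001]
contact_force: [-0.1, 1.1, -0.5]
gripper_width: 0.064
grasp_force: 0.0
```

Emit:
arm_command --dp '[[-0.95, -0.358, 0], [-0.95, -0.358, 0], [-0.95, -0.358, 0], [-0.95, -0.358, 0]]' --rotation '[[0, 0, 0], [0, 0, 0], [0, 0, 0], [0, 0, 0]]' --jaw '[0.5, 0.5, 0.5, 0.5]'

```text
time_s: 33.4
tcp_pos: [0.4964, -0.235, 0.1611]
eef_rot: [-0.001, 0.683, 0.731, -0.0]
contact_force: [0.1, -0.5, 0.1]
gripper_width: 0.0642
grasp_force: 0.0
```

Emit:
arm_command --dp '[[-0.95, -0.358, 0], [-0.95, -0.358, 0], [-0.95, -0.358, 0], [-0.95, -0.358, 0], [-0.95, -0.358, 0]]' --rotation '[[0, 0, 0], [0, 0, 0], [0, 0, 0], [0, 0, 0], [0, 0, 0]]' --jaw '[0.5, 0.5, 0.5, 0.5, 0.5]'

```text
time_s: 34.02
tcp_pos: [0.4541, -0.3788, 0.162]
eef_rot: [-0.001, 0.681, 0.732, 0.0]
contact_force: [0.2, -0.6, 0.6]
gripper_width: 0.064
grasp_force: 0.0
```

```bash
python3 - <<'E'
from show import *
s=Cam('scene');print(fit([s],disc(.019,0,.012),dark(118),[.4548,-.409,0]))
plan(.4548,-.4092,.06,94.2)
show('w2',5,(.48,-.10),(.68,.14),(disc(.019,0.012,.012),[.5839,.0575,0,.036],(0,0,255)))
E
```

```text
(array([ 0.4547, -0.4099,  1.0324]), np.float64(0.077))
dp [-0.204, -0.01, 0.681] rot [-0.0001, -0.0002, -0.0001] q6-> 44
```

Emit:
arm_command --dp '[[-0.204, -0.01, 0.2], [-0.204, -0.01, 0.5], [-0.204, -0.01, 0.681], [-0.204, -0.01, 0.681]]' --rotation '[[0, 0, 0], [0, 0, 0], [0, 0, 0], [0, 0, 0]]' --jaw '[0.5, 0.5, 0.5, 0.5]'

```text
time_s: 34.67
tcp_pos: [0.4531, -0.4091, 0.0583]
eef_rot: [-0.002, 0.681, 0.732, 0.0]
contact_force: [0.5, 0.4, 0.6]
gripper_width: 0.0643
grasp_force: 0.0
```

Emit:
arm_command --dp '[[0, 0, 0.2], [0, 0, 0.33], [0, 0, 0.36], [0, 0, 0.36]]' --rotation '[[0, 0, 0], [0, 0, 0], [0, 0, 0], [0, 0, 0]]' --jaw '[0.5, 0.5, 0.5, 0.5]'

```text
time_s: 35.17
tcp_pos: [0.4547, -0.4113, 0.0079]
eef_rot: [0.001, 0.682, 0.732, 0.0]
contact_force: [0.1, 0.3, -0.2]
gripper_width: 0.0644
grasp_force: 0.0
```

Emit:
arm_command --dp '[[0, 0, 0], [0, 0, 0], [0, 0, 0], [0, 0, 0], [0, 0, 0]]' --rotation '[[0, 0, 0], [0, 0, 0], [0, 0, 0], [0, 0, 0], [0, 0, 0]]' --jaw '[-1, -1, -1, -1, -1]'

```text
time_s: 35.8
tcp_pos: [0.4548, -0.4117, 0.0084]
eef_rot: [0.001, 0.682, 0.732, 0.0]
contact_force: [-0.5, 0.8, 6.1]
gripper_width: 0.0319
grasp_force: 58.8
```

Emit:
arm_command --dp '[[0, 0, -0.2], [0, 0, -0.5], [0, 0, -0.8], [0, 0, -0.8]]' --rotation '[[0, 0, 0], [0, 0, 0], [0, 0, 0], [0, 0, 0]]' --jaw '[-1, -1, -1, -1]'

```text
time_s: 36.3
tcp_pos: [0.4558, -0.4128, 0.1314]
eef_rot: [0.004, 0.682, 0.732, 0.0]
contact_force: [-1.1, 0.3, -0.8]
gripper_width: 0.0317
grasp_force: 59.1
```

```bash
python3 -c "
from h import *
plan(.5891,-.0116,.12,94.2)"
```

```text
dp [0.869, 0.358, 0.022] rot [0.0009, 0.0009, -0.0002] q6-> 57
dp [0.868, 0.359, 0.025] rot [0.0, 0.0, -0.0002] q6-> 71
dp [0.868, 0.36, 0.025] rot [0.0, 0.0, -0.0002] q6-> 85
```

Emit:
arm_command --dp '[[0.868, 0.358, 0.02], [0.868, 0.358, 0.02], [0.868, 0.358, 0.02], [0.868, 0.358, 0.02]]' --rotation '[[0, 0, 0], [0, 0, 0], [0, 0, 0], [0, 0, 0]]' --jaw '[-1, -1, -1, -1]'

```text
time_s: 36.8
tcp_pos: [0.4984, -0.2766, 0.123]
eef_rot: [-0.0, 0.681, 0.732, -0.0]
contact_force: [0.2, -0.5, -0.9]
gripper_width: 0.0316
grasp_force: 59.1
```

Emit:
arm_command --dp '[[0.868, 0.359, 0.02], [0.868, 0.359, 0.02], [0.868, 0.359, 0.02], [0.868, 0.359, 0.02]]' --rotation '[[0, 0, 0], [0, 0, 0], [0, 0, 0], [0, 0, 0]]' --jaw '[-1, -1, -1, -1]'

```text
time_s: 37.3
tcp_pos: [0.543, -0.1444, 0.1202]
eef_rot: [-0.0, 0.682, 0.732, -0.0]
contact_force: [0.6, -0.2, -0.8]
gripper_width: 0.0315
grasp_force: 59.2
```

Emit:
arm_command --dp '[[0.86, 0.359, 0.02], [0.86, 0.359, 0.02], [0.86, 0.359, 0.02], [0.86, 0.359, 0.02], [0.86, 0.359, 0.02]]' --rotation '[[0, 0, 0], [0, 0, 0], [0, 0, 0], [0, 0, 0], [0, 0, 0]]' --jaw '[-1, -1, -1, -1, -1]'

```text
time_s: 37.92
tcp_pos: [0.5872, -0.0134, 0.1175]
eef_rot: [0.0, 0.683, 0.731, -0.0]
contact_force: [0.1, -0.2, -0.5]
gripper_width: 0.0313
grasp_force: 59.2
```

```bash
python3 -c "
from h import *
plan(.5891,-.0130,.0455,94.2)
s=Cam('scene');print(fit([s],disc(.019,0,.012)+[0,0,.112],dark(70),[.589,-.013,0]))"
```

```text
dp [0.002, 0.013, 0.48] rot [-0.0001, 0.0001, -0.0008] q6-> 85
(array([ 0.587 , -0.0145,  1.2974]), np.float64(0.801))
```

Emit:
arm_command --dp '[[0.002, 0.006, 0.2], [0.002, 0.006, 0.38], [0.002, 0.006, 0.455], [0.002, 0.006, 0.48], [0.002, 0.006, 0.48]]' --rotation '[[0, 0, 0], [0, 0, 0], [0, 0, 0], [0, 0, 0], [0, 0, 0]]' --jaw '[-1, -1, -1, -1, -1]'

```text
time_s: 38.6
tcp_pos: [0.5889, -0.0113, 0.0462]
eef_rot: [0.0, 0.682, 0.731, 0.0]
contact_force: [0.7, -0.5, -0.4]
gripper_width: 0.0314
grasp_force: 59.2
```

Emit:
arm_command --dp '[[0, 0, 0.005], [0, 0, 0.007]]' --rotation '[[0, 0, 0], [0, 0, 0]]' --jaw '[-1, -1]'

```text
time_s: 38.85
tcp_pos: [0.5889, -0.0109, 0.0451]
eef_rot: [0.0, 0.682, 0.732, 0.0]
contact_force: [-0.2, -0.5, -0.5]
gripper_width: 0.032
grasp_force: 59.2
```

Emit:
arm_command --dp '[[0, 0, 0.005], [0, 0, 0.005], [0, 0, 0.005], [0, 0, 0.005], [0, 0, 0.005]]' --rotation '[[0, 0, 0], [0, 0, 0], [0, 0, 0], [0, 0, 0], [0, 0, 0]]' --jaw '[-1, 0.2, 0.2, 0.2, 0.2]'

```text
time_s: 39.48
tcp_pos: [0.5884, -0.011, 0.0436]
eef_rot: [-0.0, 0.682, 0.732, -0.0]
contact_force: [-0.2, 0.2, -1.3]
gripper_width: 0.0511
grasp_force: 0.0
```

Emit:
arm_command --dp '[[0, 0, -0.3], [0, 0, -0.8], [0, 0, -0.8]]' --rotation '[[0, 0, 0], [0, 0, 0], [0, 0, 0]]' --jaw '[0.2, 0.2, 0.2]'

```text
time_s: 39.85
tcp_pos: [0.5906, -0.011, 0.1686]
eef_rot: [0.003, 0.682, 0.732, 0.002]
contact_force: [0.4, 0.2, -0.2]
gripper_width: 0.051
grasp_force: 0.0
```

Emit:
arm_command --dp '[[-1, -0.9, -0.2], [-1, -0.9, -0.2], [-1, -0.9, -0.2], [-1, -0.9, -0.2], [-1, -0.9, -0.2]]' --rotation '[[0, 0, 0], [0, 0, 0], [0, 0, 0], [0, 0, 0], [0, 0, 0]]' --jaw '[0.2, 0.2, 0.2, 0.2, 0.2]'

```text
time_s: 40.48
tcp_pos: [0.464, -0.1706, 0.1935]
eef_rot: [0.0, 0.683, 0.731, 0.0]
contact_force: [-0.6, 1.2, -0.3]
gripper_width: 0.051
grasp_force: 0.0
```

Emit:
arm_command --dp '[[-1, -0.2, 0], [-1, -0.2, 0], [-1, -0.2, 0], [-1, -0.2, 0]]' --rotation '[[0, 0, 0], [0, 0, 0], [0, 0, 0], [0, 0, 0]]' --jaw '[0.2, 0.2, 0.2, 0.2]'

```text
time_s: 40.98
tcp_pos: [0.4458, -0.3224, 0.1922]
eef_rot: [-0.001, 0.682, 0.731, 0.0]
contact_force: [-0.2, 0.8, 0.5]
gripper_width: 0.0511
grasp_force: 0.0
```

```bash
python3 - <<'E'
from show import *
t=Cam('top')
a=cv2.resize(t.im[140:225,280:370],None,fx=6,fy=6,interpolation=2)
show('f',3.0,(.38,-.12),(.70,.35),(box(.126,.126,.007,.007),[.5865,.0233,4.2,.032],(0,255,0)))
b=cv2.imread('pics/f.png');k=800/b.shape[1]; b=cv2.resize(b,None,fx=k,fy=k)
a=cv2.resize(a,None,fx=.55,fy=.55) if a.shape[0]+b.shape[0]>600 else a
im=np.zeros((min(600,a.shape[0]+b.shape[0]),800,3),np.uint8); im[:b.shape[0]]=b[:600]; im[b.shape[0]:b.shape[0]+a.shape[0],:a.shape[1]]=a[:600-b.shape[0]]
cv2.imwrite('pics/final.png',im)
E
```

```text
(no output)
```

View pics/final.png

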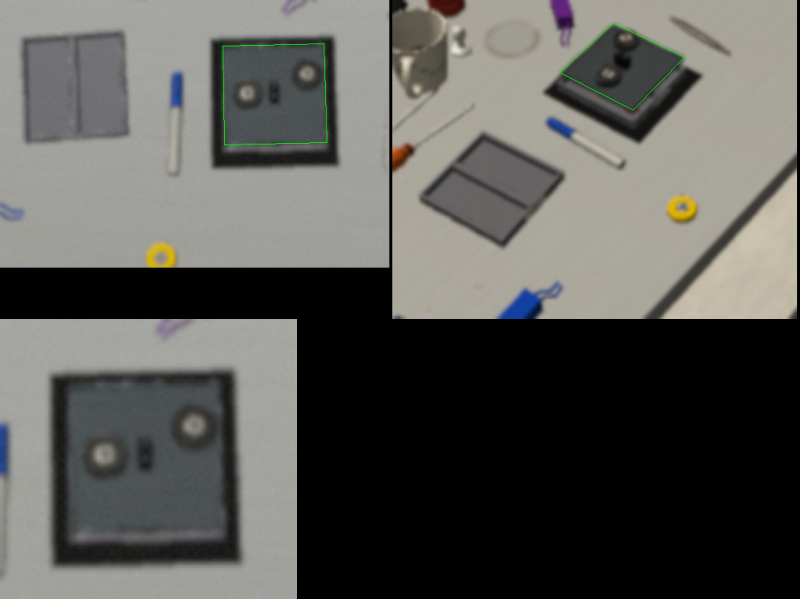

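Both wheels are on the plate, but the second one (194,425 in the lower crop) was knocked toward the far right corner. Measuring whether it lies flat inside the lip.

```bash
python3 - <<'E'
from h import *
for n in("top","scene"):
    c=Cam(n); k=3000; x0,x1,y0,y1=.52,.65,-.045,.09
    im=c.rect(.049,x0,x1,y0,y1,k).mean(2)
    m=(im>115).astype(np.uint8); N,l,st,ce=cv2.connectedComponentsWithStats(m)
    for i in range(1,N):
        if 1500*.2<st[i,4]<6000:
            w=np.array([x1-ce[i][1]/k,y1-ce[i][0]/k]); print(n,w.round(4),'in plate',(rot2(-4.2)@(w-[.5865,.0233])).round(4),st[i,2:])
E
```

```text
top [ 0.6119 -0.0149] in plate [ 0.0225 -0.04  ] [  44   39 1312]
top [0.5834 0.0576] in plate [-0.0006  0.0345] [  45   44 1607]
```

It is at plate (22, -40) mm, only about 1 mm inside the lip, so I'll regrip it and put it back beside the grip bar.

```bash
python3 - <<'E'
from h import *
plan(.6119,-.0149,.14,94.2)
E
```

```text
dp [0.65, 0.418, 0.119] rot [-0.0, -0.0001, -0.0] q6-> 62
dp [0.65, 0.418, 0.119] rot [0.0, 0.0, -0.0] q6-> 74
dp [0.65, 0.418, 0.119] rot [0.0, 0.0, -0.0] q6-> 84
```

Emit:
arm_command --dp '[[0.975, 0.62, 0.1], [0.975, 0.62, 0.1], [0.975, 0.62, 0.1], [0.975, 0.62, 0.1]]' --rotation '[[0, 0, 0], [0, 0, 0], [0, 0, 0], [0, 0, 0]]' --jaw '[0.25, 0.25, 0.25, 0.25]'

```text
time_s: 41.72
tcp_pos: [0.5285, -0.1654, 0.1785]
eef_rot: [-0.0, 0.679, 0.734, 0.0]
contact_force: [-0.2, 0.2, -0.2]
gripper_width: 0.0536
grasp_force: 0.0
```

Emit:
arm_command --dp '[[0.975, 0.634, 0.2], [0.975, 0.634, 0.2], [0.975, 0.634, 0.2], [0.975, 0.634, 0.2], [0.975, 0.634, 0.2]]' --rotation '[[0, 0, 0], [0, 0, 0], [0, 0, 0], [0, 0, 0], [0, 0, 0]]' --jaw '[0.25, 0.25, 0.25, 0.25, 0.25]'

```text
time_s: 42.35
tcp_pos: [0.6116, -0.017, 0.1489]
eef_rot: [0.0, 0.682, 0.732, -0.0]
contact_force: [-0.5, 0.2, 0.8]
gripper_width: 0.0531
grasp_force: 0.0
```

```bash
python3 - <<'E'
from h import *
plan(.6119,-.0149,.0455,94.2)
E
```

```text
dp [0.014, 0.003, 0.689] rot [-0.0001, 0.0001, -0.0004] q6-> 84
```

Emit:
arm_command --dp '[[0.01, 0, 0.3], [0.01, 0, 0.5], [0.01, 0, 0.62], [0.01, 0, 0.675], [0.01, 0, 0.675]]' --rotation '[[0, 0, 0], [0, 0, 0], [0, 0, 0], [0, 0, 0], [0, 0, 0]]' --jaw '[0.25, 0.25, 0.25, 0.25, 0.25]'

```text
time_s: 42.98
tcp_pos: [0.6121, -0.0158, 0.0479]
eef_rot: [0.0, 0.682, 0.731, 0.0]
contact_force: [-0.1, -0.6, 0.1]
gripper_width: 0.0534
grasp_force: 0.0
```

```bash
python3 - <<'E'
from h import *
print(ctrl.sense()['contact_force']);plan(.6119,-.0149,.0445,94.2)
E
```

```text
[-0.07045946 -0.62009497  0.07167435]
dp [0.006, -0.001, 0.023] rot [0.0001, 0.0, -0.0006] q6-> 84
```

Emit:
arm_command --dp '[[0.004, 0, 0.028], [0.004, 0, 0.03]]' --rotation '[[0, 0, 0], [0, 0, 0]]' --jaw '[0.25, 0.25]'

```text
time_s: 43.22
tcp_pos: [0.6122, -0.0147, 0.0434]
eef_rot: [0.0, 0.682, 0.732, 0.0]
contact_force: [-2.0, 1.6, 0.4]
gripper_width: 0.0534
grasp_force: 0.0
```

Emit:
arm_command --dp '[[0, 0, 0], [0, 0, 0], [0, 0, 0], [0, 0, 0], [0, 0, 0]]' --rotation '[[0, 0, 0], [0, 0, 0], [0, 0, 0], [0, 0, 0], [0, 0, 0]]' --jaw '[-1, -1, -1, -1, -1]'

```text
time_s: 43.85
tcp_pos: [0.6123, -0.0146, 0.0439]
eef_rot: [0.0, 0.682, 0.732, 0.0]
contact_force: [-1.6, 0.0, 5.3]
gripper_width: 0.0328
grasp_force: 59.1
```

Emit:
arm_command --dp '[[0, 0, -0.1], [0, 0, -0.2], [0, 0, -0.2]]' --rotation '[[0, 0, 0], [0, 0, 0], [0, 0, 0]]' --jaw '[-1, -1, -1]'

```text
time_s: 44.22
tcp_pos: [0.6131, -0.0148, 0.075]
eef_rot: [0.001, 0.682, 0.732, 0.001]
contact_force: [-0.1, -0.6, -0.2]
gripper_width: 0.0327
grasp_force: 59.2
```

```bash
python3 - <<'E'
from h import *
plan(.589,-.0113,.073,94.2)
E
```

```text
dp [0.034, -0.159, 0.013] rot [0.0005, 0.0001, -0.0005] q6-> 85
```

Emit:
arm_command --dp '[[0.034, -0.155, 0], [0.034, -0.155, 0], [0.034, -0.155, 0.12], [0.034, -0.155, 0.195], [0.034, -0.155, 0.195]]' --rotation '[[0, 0, 0], [0, 0, 0], [0, 0, 0], [0, 0, 0], [0, 0, 0]]' --jaw '[-1, -1, -1, -1, -1]'

```text
time_s: 44.85
tcp_pos: [0.5887, -0.0114, 0.044]
eef_rot: [0.0, 0.682, 0.732, 0.0]
contact_force: [-1.4, -0.3, 3.7]
gripper_width: 0.0323
grasp_force: 60.3
```

Emit:
arm_command --dp '[[0, 0, 0.004], [0, 0, 0.004]]' --rotation '[[0, 0, 0], [0, 0, 0]]' --jaw '[-1, -1]'

```text
time_s: 45.1
tcp_pos: [0.5888, -0.0114, 0.0439]
eef_rot: [0.0, 0.682, 0.732, 0.0]
contact_force: [-3.4, -0.3, 7.2]
gripper_width: 0.0325
grasp_force: 61.1
```

Wheel in contact with the plate. Releasing slowly and leaving.

Emit:
arm_command --dp '[[0, 0, -0.006], [0, 0, -0.006], [0, 0, -0.006], [0, 0, -0.006], [0, 0, -0.006]]' --rotation '[[0, 0, 0], [0, 0, 0], [0, 0, 0], [0, 0, 0], [0, 0, 0]]' --jaw '[-0.1, 0, 0.2, 0.2, 0.2]'

```text
time_s: 45.72
tcp_pos: [0.5883, -0.0113, 0.0439]
eef_rot: [-0.0, 0.682, 0.732, -0.0]
contact_force: [-0.6, 0.1, 0.3]
gripper_width: 0.051
grasp_force: 0.0
```

Emit:
arm_command --dp '[[0, 0, -0.1], [0, 0, -0.4], [0, 0, -0.8], [0, 0, -0.8], [0, 0, -0.8]]' --rotation '[[0, 0, 0], [0, 0, 0], [0, 0, 0], [0, 0, 0], [0, 0, 0]]' --jaw '[0.2, 0.2, 0.2, 0.2, 0.2]'

```text
time_s: 46.35
tcp_pos: [0.5885, -0.0112, 0.1647]
eef_rot: [0.001, 0.682, 0.732, 0.0]
contact_force: [-0.4, -0.3, -1.5]
gripper_width: 0.0514
grasp_force: 0.0
```

Emit:
arm_command --dp '[[-1, -0.9, -0.2], [-1, -0.9, -0.2], [-1, -0.9, -0.2], [-1, -0.9, -0.2], [-1, -0.9, -0.2]]' --rotation '[[0, 0, 0], [0, 0, 0], [0, 0, 0], [0, 0, 0], [0, 0, 0]]' --jaw '[0.2, 0.2, 0.2, 0.2, 0.2]'

```text
time_s: 46.98
tcp_pos: [0.4635, -0.1708, 0.1933]
eef_rot: [-0.001, 0.683, 0.731, -0.0]
contact_force: [0.2, 0.5, 0.4]
gripper_width: 0.0509
grasp_force: 0.0
```

Emit:
arm_command --dp '[[-1, -0.2, 0], [-1, -0.2, 0], [-1, -0.2, 0], [-1, -0.2, 0], [-1, -0.2, 0]]' --rotation '[[0, 0, 0], [0, 0, 0], [0, 0, 0], [0, 0, 0], [0, 0, 0]]' --jaw '[0.2, 0.2, 0.2, 0.2, 0.2]'

```text
time_s: 47.6
tcp_pos: [0.4455, -0.3207, 0.1931]
eef_rot: [-0.001, 0.681, 0.732, 0.0]
contact_force: [0.2, 0.5, -0.2]
gripper_width: 0.0512
grasp_force: 0.0
```

```bash
python3 - <<'E'
from h import *
for n in("top","scene"):
    c=Cam(n); k=3000; x0,x1,y0,y1=.52,.65,-.045,.09
    im=c.rect(.049,x0,x1,y0,y1,k).mean(2)
    for th in(85,95,115):
      N,l,st,ce=cv2.connectedComponentsWithStats((im>th).astype(np.uint8))
      for i in range(1,N):
        w=np.array([x1-ce[i][1]/k,y1-ce[i][0]/k]); q=rot2(-4.2)@(w-[.5865,.0233])
        if 300<st[i,4]<6000 and abs(q).max()<.045: print(n,th,'in plate',q.round(4),st[i,2:])
    # lip/plate outline by edge of plate vs rest: grey level mask
    print(fit([c],box(.126,.126,.007,.007)+[0,0,.032],lambda i:(i.mean(2)<92)&(i[...,0]-i[...,2]>4)&(i.mean(2)>45),[.5865,.0233,4.2]))
E
```

```text
top 85 in plate [-0.0008 -0.0353] [  58   60 2604]
top 85 in plate [-0.0004  0.0341] [  59   59 2741]
top 95 in plate [-0.0009 -0.0354] [  54   56 2229]
top 95 in plate [-0.0005  0.0343] [  54   54 2296]
top 115 in plate [-0.001  -0.0354] [  45   45 1532]
top 115 in plate [-0.0005  0.0347] [  45   43 1538]
(array([0.586 , 0.0234, 3.9404]), np.float64(0.236))
scene 85 in plate [-0.0005  0.0338] [  44   52 1708]
scene 85 in plate [-0.0021 -0.0354] [  39   40 1232]
scene 95 in plate [-0.0007  0.0338] [  36   46 1249]
scene 95 in plate [-0.0028 -0.0355] [ 32  33 789]
(array([0.5865, 0.0233, 4.2   ]), np.float64(1.0))
```

Both wheels are at plate (0, ±35) mm, consistent in both cameras at flat height. The plate is centred at (0.586, 0.0234) with a yaw of 3.9°. Handing in.

```bash
python3 -c "
from workcell import ticket;print(ticket.hand_in())"
```

```text
the job is handed in; nothing more can be done
None
```

The spares kit is packed and handed in at about 48 s. The top tray is centred on the mat with a motor in each bay. The plate lies square on both motors, and the two wheels present lie flat on it; one was knocked near the lip during the run and I put it back.

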